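Load the sensor cartridge, lock it and gauge its seat

TASK

Drop the sensor cartridge fully home into the dock's pocket and swing the locking lever shut over it. Then check the seat: take the gauge rod from its stand, push it down the dock's slanted guide tube until its collar stops on the rim, draw it out again, and finish still holding the rod level in the gripper, its tip over the white reading tile a few centimetres up and touching nothing. Leave the bottles, jar, box and beaker standing where they are.

Things in the scene. Friction and masses are not known exactly. Their poses are not given: they have to be found in the camera images.
- cartridge_center (a point): Centre of the loose sensor cartridge: upright white plastic block 30 (x) x 40 (y) x 60 (z) mm, about 70 g, with a clear band and a thin grey line round it, standing on the bench at the right, its centre 30 mm above its underside. It goes into the pocket upright with its 30 mm side along the dock's x; either way round is right.
- pocket_floor (a point): Centre of the floor of the rectangular pocket in the front block of the dock, axes those of the dock. Pocket 34 (x) x 44 (y) mm wide, 20 mm deep (mouth 20 mm above this point, edges chamfered 2 mm). The front block is 90 (x) x 130 (y) mm, centred on the pocket, its top level with the mouth, 50 mm above the bench; the seated cartridge stands 40 mm proud.
- dock: The fixed white dock, 220 (x) x 130 (y) mm, origin at the centre of its underside on the bench. Its x axis runs from the pocket block (at -x, towards the robot) to the low rear deck (20 mm high) over which the guide tube slants; the pocket's centre is at x -55 mm, y 0. Turns with the starts.
- lever (a joint): The dock's steel locking lever on an upright pivot, rad: 0 = shut (arm lies across the top of the pocket, pointing to the dock's -y, 3 mm over a seated cartridge), grows as the arm swings counter-clockwise seen from above, to 2.3; at pi/2 it points to the dock's +x. Starts open, 1.65 to 2.1. Light friction (0.04 N m), stays where it is left. Pivot post (radius 9 mm) at dock x -55 mm, y +56 mm. The arm is 14 mm wide, from 93 to 101 mm above the bench.
- lever_knob (a point): Point on the axis of the upright round knob at the lever's end, 11 mm below the knob's top; 80 mm from the pivot axis. Knob: plastic, 14 mm across, 34 mm tall, standing on the arm, from 101 to 135 mm above the bench (this point: 124 mm). It can be pinched from above or pushed sideways.
- guide_tube: The dock's steel guide tube, origin at the centre of its mouth rim (85 mm along the dock's x from the dock's origin, 98 mm above the bench). Its z axis points out of the mouth along the tube axis: away from the robot (dock +x) and up, 35 degrees above level; the rod goes in along -z. Bore 14 mm across, opening over the last 16 mm into a funnel of 24 mm; rim 32 mm outside; tube 93 mm long, open at the lower end. The fixed dock carries it.
- gauge_grip (a point): Centre of the flat-sided black handle of the gauge rod (80 g), on the rod's axis. Handle 90 mm along x, 14 mm wide (y), 16 mm high (z). The rod's tip lies along -x of this frame. At the start it lies level on its stand, axis 50 mm above the bench, tip roughly towards the robot; the fingers have clear room on both sides of this point. Lift straight up to free it.
- gauge_tip (a point): End of the steel rod, 143 mm from gauge_grip along -x, same axes. Rod 8 mm across with a tapered end, dark rings near the tip.
- gauge_collar (a point): Front (tip-side) face of the steel collar, 34 mm across and 8 mm thick, 90 mm behind the tip and 53 mm before gauge_grip. It stops on the guide tube's rim, so the tip is then 90 mm inside.
- gauge: The whole loose gauge rod, origin at gauge_grip.
- gauge_stand: Fixed grey stand of the gauge rod, origin on the bench below gauge_grip, same direction as the rod at the start. Plate 210 x 60 x 8 mm; notched posts under the rod 100 mm towards the tip (notch walls to 58 mm above the bench) and under the handle 38 mm the other way (to 54 mm).
- tile_top (a point): Centre of the top of the fixed white reading tile, 100 x 100 mm, 8 mm thick, with a dark cross marked on it, at the left of the bench.
- tile: The reading tile, origin at the centre of its underside.
- jar: Bystander: white lidded jar, 42 mm across, 62 mm tall, origin at its underside.
- slide_box: Bystander: low grey box, 36 x 50 x 34 mm, origin at its underside.
- reagent_bottle: Bystander: amber bottle, 52 mm across, 120 mm tall, origin at its underside.
- dropper_bottle: Bystander: small white bottle, 32 mm across, 60 mm tall, origin at its underside.
- beaker: Bystander: glass beaker, 60 mm across, 75 mm tall, origin at its underside.
There are look-alikes about, which are no part of the job. What is shaped like the gauge_stand but purple is not meant. What is shaped like the part that bears cartridge_center but purple is not meant.

How it is judged (in metres and radians):
On the way, in this order (a step that is already met when the one before it is completed fails the run):
1. the cartridge sits fully home, upright in the pocket (x of cartridge_center in the frame of pocket_floor between -0.006 and 0.006 m and y of cartridge_center in the frame of pocket_floor between -0.006 and 0.006 m and z of cartridge_center in the frame of pocket_floor between 0.025 and 0.034 m and angle between cartridge_center's own z axis and vertical below 0.08 rad), for 0.2 s.
2. the lever is swung shut over the seated cartridge (all of step 1 and value of joint lever below 0.1 rad), for 0.2 s.
3. the gauge rod is in the guide tube down to its collar, held by the fingers (all of step 2 and z of gauge_tip in the frame of guide_tube below -0.086 m and x of gauge_tip in the frame of guide_tube between -0.008 and 0.008 m and y of gauge_tip in the frame of guide_tube between -0.008 and 0.008 m and contact force between the fingers and gauge above 1 N), for 0.1 s.
At the end, for the whole second after the job is handed in: Cartridge seated upright (6 mm), centre 25-34 mm above the pocket floor; lever within 0.1 rad of shut; gauge rod held still by the fingers, level within 9 degrees, tip inside the tile's outline 25-150 mm above it, rod touching neither tile, dock, stand nor bystanders (all of step 2 and x of gauge_tip in the frame of tile_top between -0.05 and 0.05 m and y of gauge_tip in the frame of tile_top between -0.05 and 0.05 m and z of gauge_tip in the frame of tile_top between 0.025 and 0.15 m and angle between gauge_tip's own x axis and vertical between 1.41 and 1.73 rad and height (world z) of gauge_grip above 0.03 m and contact force between the fingers and gauge above 2 N and linear speed of gauge below 0.03 m/s and angular speed of gauge below 0.2 rad/s and contact force between gauge and tile below 0.1 N and contact force between gauge and dock below 0.1 N and contact force between gauge and gauge_stand below 0.1 N and contact force between gauge and jar below 0.1 N and contact force between gauge and slide_box below 0.1 N and contact force between gauge and reagent_bottle below 0.1 N and contact force between gauge and dropper_bottle below 0.1 N and contact force between gauge and beaker below 0.1 N); the arm keeps its last pose, push and grip.
It fails at once if a bystander (jar, box, bottle or beaker) is pushed more than 30 mm or tipped over (distance of any of jar, slide_box, reagent_bottle, dropper_bottle, beaker from where it was at the start of the episode above 0.03 m or angle between any of jar, slide_box, reagent_bottle, dropper_bottle, beaker's own z axis and vertical above 0.5 rad).
It also fails if it takes over 72 s, if anything falls off the work surface, if the arm or the gripper's body presses on something with over 40 N, if the wrist force passes 120 N, or if a joint passes its speed limit or range.

ROBOT

A 6-joint arm with a two-finger parallel gripper is mounted at the origin on the work surface. World frame = base frame: x ahead of the robot, y to its left, z up, the work surface at z = 0. Lengths are in m, angles in degrees, forces in N, time in s.
With the tool pointing down it reaches from about 0.4 to 0.825 m from the base axis. Payload 7 kg.
Tool frame: the origin (TCP) lies at the very end of the fingers, on their centre line; the grasp point (between the pads) lies 19 mm behind it (r.grasp_offset is the z of the grasp point in the tool frame, in m); z points along the fingers, y is the direction in which the jaws open and shut (so a half turn about z gives the same grasp; the last joint's range is limited). The gripper opens to 88 mm and grips with 3 to 60 N. Pads are 19 mm wide; open, the fingers measure 130 mm over their backs; the gripper's body (78 mm by 193 mm) begins 47 mm behind the grasp point.
Start: joints at [82.397, 20.546, 0.682, 0, -70.136, -16.507], TCP at [0.276, 0.616, 0.227] pointing down, gripper open.
Joint ranges: [-176.03, 176.03], [-82.01, 121.73], [-58.28, 71.71], [-173.87, 95.51], [-174.79, -0.11], [-173.66, 173.66]. Speed limits (degrees/s): [136.94, 136.94, 172.46, 180, 180, 180].

INTERFACE

Orientations are given as [roll, pitch, yaw] about the fixed x, y, z axes, in that order (R = Rz(yaw) Ry(pitch) Rx(roll)).
In Python, from plant import r, capture, calibration, order gives the robot as it stands.
- The arm moves only by the tool servo_tool, never from a script. Its arguments are lists of equal length, an entry for each row: "grip": the closure, from -1 (fully open) to 1 (shut), so that 0 is half open; "translation": the shift along the tool's x, y, z in m, a list of three; "turn": the turn about the tool's z in rad. A call has 1 to 10 rows; each row is the pose to reach, as a shift and turn from the pose commanded when the call began, along the tool's axes at that moment; what a row does not reach only later rows make up. A row lasts 1/12 s, in which the tool goes at most 41.7 mm and 7.16 degrees, less where a joint would pass 70% of its speed; a pose out of reach is approached as far as the arm can. A call with a gripper value outside its range is refused whole. The fingers move at their own pace and stop on an object; "newtons" is the grip in N (left out, the last holds). Time passes only in rows, so rows that repeat a pose let the fingers close. It gives the time, the measured TCP pose, the force and the opening at its end, in the units of the state.
- r.get_state(): the state, without advancing time (a new reading comes with each control period).
- capture(name): name is "scene" or "top" or "wrist"; returns (picture, depth): 384x512x3 uint8, blue, green, red; 384x512 float32, m along the optical axis (not along the pixel's ray), 0 where there is no reading.
- calibration(name): a dict with "fx", "fy", "cx", "cy" (pixels), "view" (4x4, takes a point from world to camera coordinates). Camera axes: x right, y up, looking along -z (the intrinsics and any distortion apply to the point x, -y, -z); pixel columns grow to the right and rows downward; lengths in m; the calibration is good to about 2 mm. A picture is of the moment at which its call begins: read the wrist's pose just before it. calibration takes no time and is no camera call; for the wrist camera it gives the pose at the moment of the call.
- order.close_job(): hands the job in, once; it reports no verdict.
The state is a dict: "time_s": time; "joints": joint angles; "qd": joint speeds; "joint_torque": joint torques, N m; "tcp_pos": TCP position; "eef_rot": TCP orientation; "contact_force": force on the tool from outside, world axes, zero at the start; "moment": the same for the moment, N m; "gripper_width": finger opening in m.
Only numpy, scipy, OpenCV 4.12 (cv2) and the standard library are available. Lean on these libraries where they do the work, as an engineer would, in place of code of your own. Each camera call takes 0.05 s, during which the arm holds its last target.

## Working session

There is one attempt and no reset: what is moved stays moved. The work goes in short steps, Python scripts to look and compute and a tool call to move; the robot and the scene stay as the last step left them, time stands still between calls to the robot, and variables do not carry over. Pictures are saved under pics/ and viewed, and the job is handed in when it is done.

Besides the shell and the picture viewer there is one more tool, called after "Emit:" by a JSON object that holds its "name" and its "arguments", one argument or row to a line. servo_tool: Moves the arm, as the interface text tells. Its arguments: {"type":"object","properties":{"grip":{"type":"array","items":{"type":"number"}},"translation":{"type":"array","items":{"type":"array","items":{"type":"number"}}},"turn":{"type":"array","items":{"type":"number"}},"newtons":{"type":"number"}},"required":["grip","translation","turn"]}

```bash
mkdir -p pics; ls; python3 - <<'E'
from plant import r, capture, calibration, order
import cv2
print(r.get_state(), r.grasp_offset)
for n in ("scene","top","wrist"):
    im,d=capture(n); c=calibration(n); print(n,c)
    cv2.imwrite(f"pics/{n}0.png",im)
    import numpy as np; np.savez(f"{n}0.npz",im=im,d=d,view=c["view"],k=[c["fx"],c["fy"],c["cx"],c["cy"]])
E
```

```text
pics
{'time_s': 0.0, 'joints': array([ 8.23979912e+01,  2.05911249e+01,  6.33977420e-01, -1.99820007e-02,
       -7.01351895e+01, -1.65060892e+01]), 'qd': array([-0.032878  , -0.00863418,  0.07400044,  0.0415414 ,  0.01845758,
        0.01175491]), 'joint_torque': array([ 7.74443815e-04, -5.82715023e+01,  2.93069440e+01,  6.99770004e+00,
        7.04184640e-03, -1.57168733e-04]), 'tcp_pos': array([0.27554515, 0.61566758, 0.22562816]), 'eef_rot': array([ 1.79906131e+02, -8.22680192e-03, -2.41148963e+01]), 'contact_force': array([-0.0696713 ,  0.22428159,  0.27286518]), 'moment': array([0.00918097, 0.02931744, 0.00179985]), 'gripper_width': 0.08774693714113904} -0.0188
scene {'fx': 424.3342063042746, 'fy': 424.3342063042746, 'cx': 252.60133429670339, 'cy': 190.99152154451767, 'view': array([[ 0.71483059,  0.69912677,  0.01545916, -0.45088325],
       [-0.40438127,  0.39522677,  0.82478578,  0.08834001],
       [ 0.57051995, -0.5958335 ,  0.56523396, -1.66730786],
       [ 0.        ,  0.        ,  0.        ,  1.        ]])}
top {'fx': 435.0465130607166, 'fy': 435.0465130607166, 'cx': 250.83638216935285, 'cy': 193.8152071066039, 'view': array([[ 0.02729145, -0.99932637, -0.02453547,  0.1099917 ],
       [ 0.98992836,  0.02360765,  0.13958698, -0.54997278],
       [-0.13891373, -0.02809789,  0.9899058 , -1.32182793],
       [ 0.        ,  0.        ,  0.        ,  1.        ]])}
wrist {'fx': 339.54440560907966, 'fy': 339.54440560907966, 'cx': 257.2027972007372, 'cy': 190.82024748822946, 'view': array([[-0.40922696, -0.91243157,  0.00139024,  0.67518217],
       [ 0.87832812, -0.39434328, -0.27024634,  0.03424612],
       [ 0.24712952, -0.109371  ,  0.96279021, -0.39131715],
       [ 0.        ,  0.        ,  0.        ,  1.        ]])}
```

View pics/scene0.png

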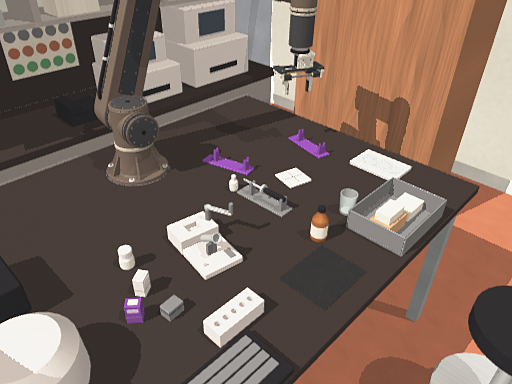

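View pics/top0.png

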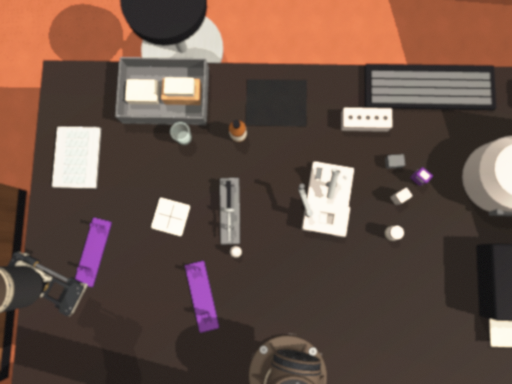

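View pics/wrist0.png

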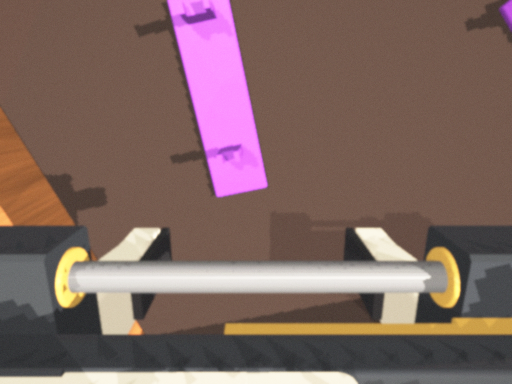

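Scene: grey stand with rod (265,200), dock (205,243), white cartridge (142,283) vs purple look-alike (134,309), tile (293,177). The purple stands at (228,160), (308,144) are look-alikes. Enlarging the top view next.

```bash
cat > h.py <<'E'
import numpy as np, cv2
def load(n):
    z=np.load(n+".npz"); return z["im"],z["d"],z["view"],z["k"]
def cloud(d,view,k):
    h,w=d.shape; u,v=np.meshgrid(np.arange(w),np.arange(h))
    x=(u-k[2])/k[0]*d; y=-(v-k[3])/k[1]*d
    P=np.stack([x,y,-d],-1); V=np.linalg.inv(view)
    return P@V[:3,:3].T+V[:3,3]
def ray(u,v,view,k,z):
    V=np.linalg.inv(view); dd=V[:3,:3]@np.array([(u-k[2])/k[0],-(v-k[3])/k[1],-1]); o=V[:3,3]
    return o+dd*(z-o[2])/dd[2]
def proj(p,view,k):
    c=view[:3,:3]@np.asarray(p)+view[:3,3]; return np.array([k[2]+k[0]*c[0]/-c[2], k[3]+k[1]*c[1]/c[2]])
def snap(n,tag):
    from plant import capture,calibration
    c=calibration(n); im,d=capture(n); k=[c["fx"],c["fy"],c["cx"],c["cy"]]
    np.savez(tag+".npz",im=im,d=d,view=c["view"],k=k); return im,d,np.array(c["view"]),np.array(k)
def crop(im,x0,y0,x1,y1,s,path):
    cv2.imwrite(path,cv2.resize(im[y0:y1,x0:x1],None,fx=s,fy=s,interpolation=cv2.INTER_CUBIC))
E
python3 - <<'E'
from h import *
im,d,view,k=load("top0"); P=cloud(d,view,k)
for n,(u,v) in dict(bench=(270,250),jar=(395,232),cart=(403,195),purple=(424,175),box=(396,160),tile=(171,217),dropper=(236,251),amber=(238,130),beaker=(180,133),dockdeck=(330,215),rack=(367,119)).items(): print(n,P[v,u].round(3))
crop(im,290,140,440,252,5,"pics/c_dock.png"); crop(im,140,165,260,265,6,"pics/c_st.png")
E
```

```text
bench [ 0.375  0.06  -0.003]
jar [ 0.438 -0.315  0.062]
cart [ 0.552 -0.342  0.059]
purple [ 0.616 -0.409  0.054]
box [ 0.666 -0.33   0.034]
tile [0.47  0.378 0.009]
dropper [0.368 0.164 0.058]
amber [0.739 0.168 0.086]
beaker [0.749 0.364 0.001]
dockdeck [ 0.487 -0.124  0.034]
rack [ 0.805 -0.246  0.013]
```

View pics/c_dock.png

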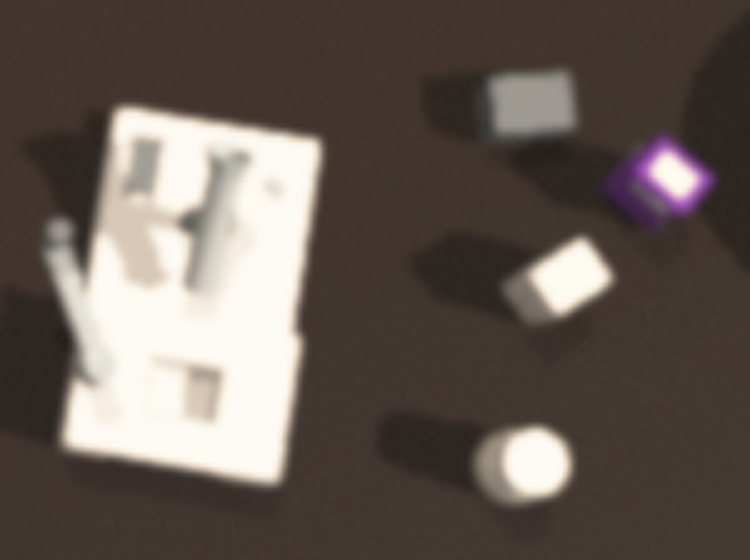

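View pics/c_st.png

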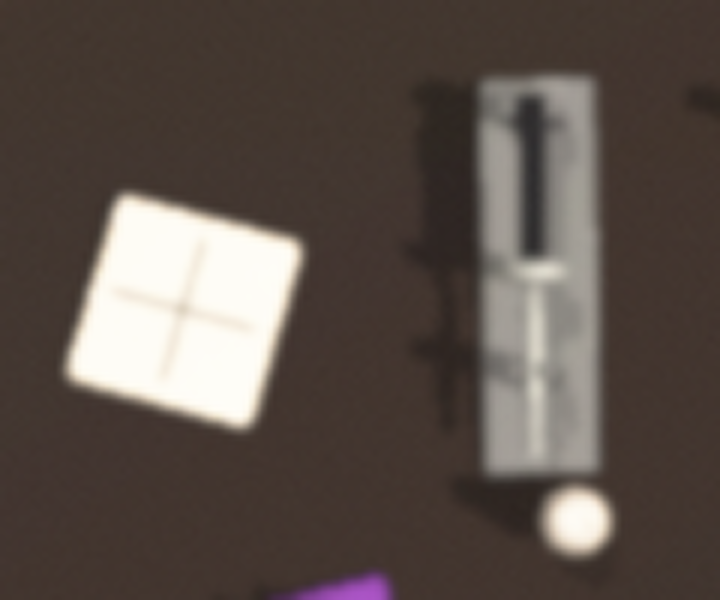

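White cartridge at top px (403,195) fits (white with clear band); the purple one at (424,175) is the look-alike. Grey stand with rod at (229,210) is the real one; purple ones are empty.

```bash
python3 - <<'E'
from h import *
im,d,view,k=load("top0")
S=6
def rect(x0,y0,x1,y1,thr,z,f=None):
    c=cv2.resize(im[y0:y1,x0:x1],None,fx=S,fy=S,interpolation=cv2.INTER_CUBIC)
    g=c.min(2) if f is None else f(c)
    m=(g>thr).astype(np.uint8)
    cs,_=cv2.findContours(m,cv2.RETR_EXTERNAL,cv2.CHAIN_APPROX_NONE); c=max(cs,key=cv2.contourArea)
    b=cv2.boxPoints(cv2.minAreaRect(c)); px=(b+0.5)/S-0.5+[x0,y0]
    w=np.array([ray(u,v,view,k,z)[:2] for u,v in px])
    ctr=w.mean(0); e=w[1]-w[0]; e2=w[2]-w[1]
    print(px.mean(0).round(1),"c",ctr.round(4),"sides",np.linalg.norm(e).round(4),np.degrees(np.arctan2(e[1],e[0])).round(1),np.linalg.norm(e2).round(4),np.degrees(np.arctan2(e2[1],e2[0])).round(1)); return c,px,w
print("cart");rect(385,183,418,210,190,0.06)
print("tile");rect(145,190,198,243,150,0.008)
c,px,w=rect(297,155,360,242,170,0.02); print("dock",px.round(1))
for u,v in ((296.5,140),): pass
# rod handle
E
```

```text
cart
[403.6 194.9] c [ 0.552  -0.3435] sides 0.0402 -56.9 0.0301 -149.1
tile
[170.2 216.3] c [0.4732 0.3808] sides 0.1047 -13.1 0.1054 -104.8
[325.5 197.9] c [ 0.5435 -0.1116] sides 0.2222 -8.0 0.1605 -97.7
dock [[295.2 228.4]
 [305.8 159.8]
 [355.8 167.5]
 [345.2 236.1]]
```

```bash
cat >> h.py <<'E'
def to(target,yaw=None):
    """shift in tool axes and turn(rad) from present measured pose to world TCP target / yaw deg"""
    from plant import r
    from scipy.spatial.transform import Rotation as R
    s=r.get_state(); M=R.from_euler("xyz",s["eef_rot"],degrees=True)
    sh=M.inv().apply(np.asarray(target)-s["tcp_pos"])
    t=0 if yaw is None else -np.radians((yaw-s["eef_rot"][2]+180)%360-180)
    print("t",round(s["time_s"],2),"tcp",s["tcp_pos"].round(4),"rot",s["eef_rot"].round(2),"w",round(s["gripper_width"],4),"F",s["contact_force"].round(1),"j",s["joints"].round(0))
    print("shift",sh.round(4),"turn",round(t,4)); return sh,t
E
python3 - <<'E'
from h import *
from scipy.spatial.transform import Rotation as R
im,d,view,k=load("wrist0"); V=np.linalg.inv(view)
M=R.from_euler("xyz",[179.906,-.008,-24.115],degrees=True)
print("cam in tool",M.inv().apply(V[:3,3]-[0.27554515, 0.61566758, 0.22562816]).round(4), M.inv().apply(-V[:3,2]).round(3))
im,d,view,k=load("top0")
for u,v,z in ((302.4,230,.05),(345.6,237.4,.05),(313.6,161,.02),(354.4,168,.02)): print(ray(u,v,view,k,z).round(4))
to([0.50,-0.31,0.23],-59)
E
```

```text
cam in tool [ 0.0733 -0.0009 -0.1594] [-0.27  -0.     0.963]
[ 0.4375 -0.0372  0.05  ]
[ 0.4184 -0.1687  0.05  ]
[ 0.6605 -0.0733  0.02  ]
[ 0.6406 -0.2029  0.02  ]
t 0.15 tcp [0.2756 0.6158 0.2259] rot [ 1.7993e+02 -1.0000e-02 -2.4110e+01] w 0.0877 F [-0.2 -0.2 -0.2] j [ 82.  21.   1.  -0. -70. -17.]
shift [ 0.5831  0.7533 -0.0032] turn 0.6089
```

Emit:
{"name": "servo_tool", "arguments": {
  "grip": [-1, -1, -1, -1, -1, -1, -1, -1, -1, -1],
  "translation": [
    [0.335, 0.25, 0],
    [0.335, 0.25, 0],
    [0.335, 0.25, 0],
    [0.335, 0.25, 0],
    [0.335, 0.25, 0],
    [0.335, 0.25, 0],
    [0.335, 0.25, 0],
    [0.335, 0.25, 0],
    [0.335, 0.25, 0],
    [0.335, 0.25, 0]
  ],
  "turn": [0, 0, 0, 0, 0, 0, 0, 0, 0, 0],
  "newtons": 20
}}

```text
time_s: 0.98
tcp_pos: [0.4791, 0.2503, 0.2267]
eef_rot: [-180.0, 0.0, -24.1]
contact_force: [1.5, 0.0, 0.4]
gripper_width: 0.0876
```

```bash
python3 - <<'E'
from h import *
im,d,view,k=snap("wrist","w1"); cv2.imwrite("pics/w1.png",im)
to([0.53,-0.315,0.23],-59)
E
```

```text
t 1.03 tcp [0.4812 0.2451 0.2266] rot [ 1.799e+02 -3.000e-02 -2.425e+01] w 0.0876 F [ 1.2 -3.6  1. ] j [ 48.   8. -16.   0. -66.  18.]
shift [ 0.2746  0.4906 -0.0024] turn 0.6065
```

View pics/w1.png

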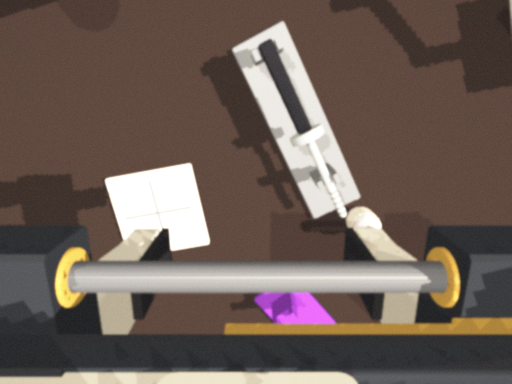

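Wrist view shows rod on the grey stand: handle tail (266,43), collar (311,135), tip (343,214), dropper just by the tip (365,218), tile cross (157,210).

```bash
python3 - <<'E'
from h import *
im,d,view,k=load("w1")
hsvm=(im.max(2)<50).astype(np.uint8); hsvm[:, :225]=0; hsvm[140:]=0; hsvm[:,330:]=0
n,l,st,ce=cv2.connectedComponentsWithStats(hsvm); i=1+st[1:,4].argmax(); 
rr=cv2.minAreaRect(np.argwhere(l==i)[:,::-1].astype(np.float32)); print(rr,st[i])
b=cv2.boxPoints(rr)
for u,v in b: print(ray(u,v,view,k,.055).round(4))
for nm,u,v,z in (("tip",343.5,214,.05),("collar",310.5,136,.05),("tile",157,210,.008),("dropper",365,219,.06)): print(nm,ray(u,v,view,k,z).round(4))
P=cloud(d,view,k); print(P[213,343],P[90,287],P[210,157],P[216,370])
E
```

```text
((264.0, 58.0), (2.0, 0.0), -90.0) [264  57   1   3   3]
[0.5731 0.2023 0.055 ]
[0.5731 0.2023 0.055 ]
[0.5747 0.2017 0.055 ]
[0.5747 0.2017 0.055 ]
tip [0.4003 0.1875 0.05  ]
collar [0.49  0.189 0.05 ]
tile [0.4763 0.3815 0.008 ]
dropper [0.3906 0.1703 0.06  ]
[0.40342825 0.18799448 0.05422953] [0.5395899  0.19398317 0.05856559] [0.4766277  0.38079288 0.00963902] [0.38093881 0.16069942 0.03746685]
```

Emit:
{"name": "servo_tool", "arguments": {
  "grip": [-1, -1, -1, -1, -1, -1, -1, -1, -1, -1],
  "translation": [
    [0.275, 0.49, 0],
    [0.275, 0.49, 0],
    [0.275, 0.49, 0],
    [0.275, 0.49, 0],
    [0.275, 0.49, 0],
    [0.275, 0.49, 0],
    [0.275, 0.49, 0],
    [0.275, 0.49, 0],
    [0.275, 0.49, 0],
    [0.275, 0.49, 0]
  ],
  "turn": [0.1, 0.2, 0.3, 0.4, 0.5, 0.605, 0.605, 0.605, 0.605, 0.605]
}}

```text
time_s: 1.87
tcp_pos: [0.5161, -0.1647, 0.2267]
eef_rot: [-180.0, -0.0, -58.8]
contact_force: [0.8, -0.4, 0.3]
gripper_width: 0.088
```

```bash
python3 - <<'E'
from h import *
im,d,view,k=snap("wrist","w2"); cv2.imwrite("pics/w2.png",im)
to([0.53,-0.315,0.23],-59)
E
```

```text
t 1.92 tcp [ 0.5162 -0.1704  0.2263] rot [ 1.799e+02 -6.000e-02 -5.894e+01] w 0.0878 F [ 3.5 -3.7  0.8] j [  2.   8. -16.   0. -66.  29.]
shift [ 0.131   0.0628 -0.0035] turn 0.0011
```

View pics/w2.png

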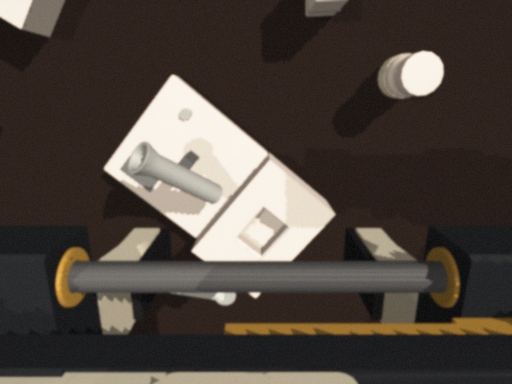

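```bash
python3 - <<'E'
from h import *
im,d,view,k=load("w2")
crop(im,95,60,355,260,3,"pics/w2c.png")
E
```

```text
(no output)
```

View pics/w2c.png

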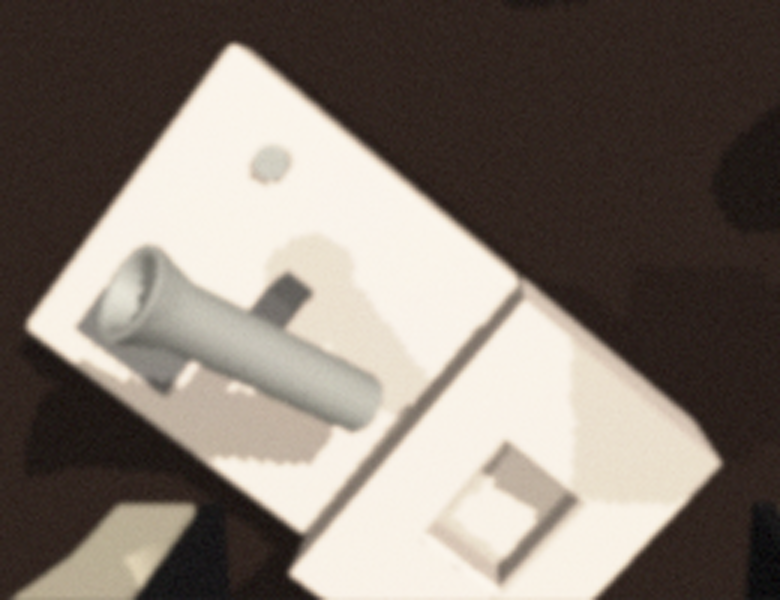

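```bash
python3 - <<'E'
from h import *
im,d,view,k=load("w2")
q=lambda u,v,z:ray(95+(u+.5)/3-.5,60+(v+.5)/3-.5,view,k,z)[:2]
A=q(234,42,.02);B=q(27,326,.02);C=q(721,463,.05);DR=q(525,290,.05);DL=q(290,573,.05)
ang=lambda a,b:np.degrees(np.arctan2(*(b-a)[::-1]))
print("A",A,"B",B,"AB",np.linalg.norm(A-B),ang(A,B)-90); print("C",C,"DR",DR,"DL",DL,np.linalg.norm(DR-DL),ang(DR,DL)-90,"C-DR",np.linalg.norm(C-DR),ang(C,DR))
pk=[q(507,441,.05),q(578,497,.05),q(502,585,.05),q(428,528,.05)]
print("pocket",np.mean(pk,0),[ (np.linalg.norm(pk[i]-pk[(i+1)%4]).round(4),ang(pk[i],pk[(i+1)%4]).round(1)) for i in range(4)])
yaw=np.radians(-8.3); ex=np.array([np.cos(yaw),np.sin(yaw)]); ey=np.array([-ex[1],ex[0]])
print("rim",q(131,294,.098)); 
for nm,p,l in (("A",A,(110,-65)),("B",B,(110,65)),("C",C,(-110,-65)),("DR",DR,(-10,-65)),("DL",DL,(-10,65)),("pk",np.mean(pk,0),(-55,0)),("rim",q(131,294,.098),(85,0))):
    print(nm,"origin->",(p-ex*l[0]/1000-ey*l[1]/1000).round(4))
E
```

```text
A [ 0.63960874 -0.20007307] B [ 0.65913812 -0.07307017] AB 0.12849565394411674 -8.741963861662072
C [ 0.42308234 -0.16639441] DR [ 0.51372916 -0.18281341] DL [ 0.53195107 -0.05136758] 0.13270284306365232 -7.892426031628759 C-DR 0.09212181771403985 -10.26676228888714
pocket [ 0.47813383 -0.11088959] [(np.float64(0.0326), np.float64(171.6)), (np.float64(0.0432), np.float64(83.1)), (np.float64(0.0345), np.float64(-8.9)), (np.float64(0.0429), np.float64(-99.4))]
rim [ 0.61526529 -0.12975504]
A origin-> [ 0.5401 -0.1199]
B origin-> [ 0.5409 -0.1215]
C origin-> [ 0.5413 -0.118 ]
DR origin-> [ 0.533  -0.1199]
DL origin-> [ 0.5325 -0.1171]
pk origin-> [ 0.5326 -0.1188]
rim origin-> [ 0.5312 -0.1175]
```

Dock pocket centre ≈ (0.478,-0.111), yaw ≈ -8.5°, agreeing over top and wrist views. On to the cartridge.

Emit:
{"name": "servo_tool", "arguments": {
  "grip": [-1, -1, -1, -1, -1, -1],
  "translation": [
    [0.04, 0.019, 0],
    [0.08, 0.038, 0],
    [0.12, 0.057, 0.01],
    [0.135, 0.065, 0.02],
    [0.135, 0.065, 0.02],
    [0.135, 0.065, 0.02]
  ],
  "turn": [0, 0, 0, 0, 0, 0]
}}

```text
time_s: 2.42
tcp_pos: [0.5299, -0.313, 0.2048]
eef_rot: [179.9, 0.1, -58.9]
contact_force: [0.5, 0.3, 0.2]
gripper_width: 0.0877
```

```bash
python3 - <<'E'
from h import *
im,d,view,k=snap("wrist","w3"); cv2.imwrite("pics/w3.png",im)
to([0.552,-0.3435,0.1],-59)
E
```

```text
t 2.47 tcp [ 0.5304 -0.3121  0.2058] rot [ 1.7994e+02  7.0000e-02 -5.8860e+01] w 0.0881 F [ 0.4  0.3 -0.4] j [-12.  16.  -9.  -0. -65.  43.]
shift [ 0.0382 -0.0024  0.1058] turn 0.0025
```

View pics/w3.png

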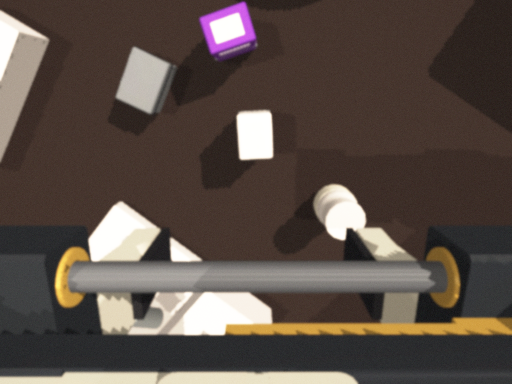

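```bash
python3 - <<'E'
from h import *
im,d,view,k=load("w3")
m=(im.min(2)>150).astype(np.uint8); m[:,:225]=0; m[:,290:]=0; m[:90]=0; m[180:]=0
c=max(cv2.findContours(m,cv2.RETR_EXTERNAL,cv2.CHAIN_APPROX_NONE)[0],key=cv2.contourArea)
r=cv2.minAreaRect(c); print(r); b=cv2.boxPoints(r)
w=np.array([ray(u,v,view,k,.06)[:2] for u,v in b]); print(w.mean(0).round(4))
for i in range(4): e=w[(i+1)%4]-w[i]; print(np.linalg.norm(e).round(4),np.degrees(np.arctan2(e[1],e[0])).round(1))
crop(im,190,0,300,180,4,"pics/w3c.png")
p=w.mean(0); to([p[0],p[1],0.026],-59)
E
```

```text
((254.75439453125, 134.5872802734375), (48.18980026245117, 34.906394958496094), 87.1375961303711)
[ 0.5522 -0.3446]
0.0304 -146.2
0.0425 124.6
0.0316 33.9
0.0426 -57.0
t 2.47 tcp [ 0.5304 -0.3121  0.2058] rot [ 1.7994e+02  7.0000e-02 -5.8860e+01] w 0.0881 F [ 0.4  0.3 -0.4] j [-12.  16.  -9.  -0. -65.  43.]
shift [ 0.0393 -0.0021  0.1798] turn 0.0025
```

View pics/w3c.png

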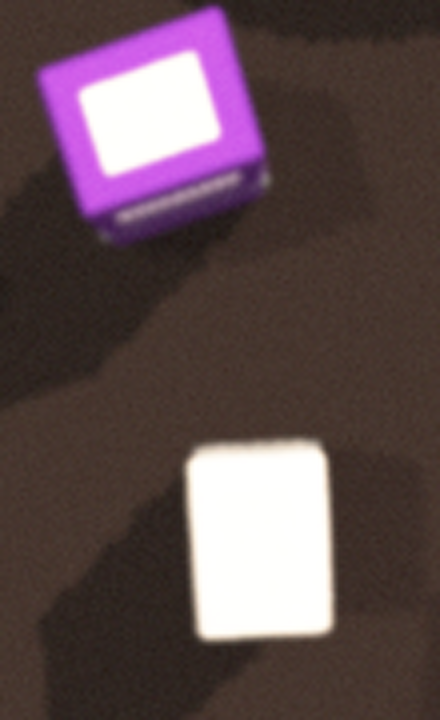

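White cartridge confirmed (255,135 in wrist view; the purple one sits at (228,30)). Descending to grasp.

Emit:
{"name": "servo_tool", "arguments": {
  "grip": [-0.3, -0.3, -0.3, -0.3, -0.3, -0.3, -0.3, -0.3, -0.3],
  "translation": [
    [0.0385, -0.002, 0],
    [0.0385, -0.002, 0.04],
    [0.0385, -0.002, 0.08],
    [0.0385, -0.002, 0.115],
    [0.0385, -0.002, 0.145],
    [0.0385, -0.002, 0.17],
    [0.0385, -0.002, 0.179],
    [0.0385, -0.002, 0.179],
    [0.0385, -0.002, 0.179]
  ],
  "turn": [-0.042, -0.042, -0.042, -0.042, -0.042, -0.042, -0.042, -0.042, -0.042]
}}

```text
time_s: 3.22
tcp_pos: [0.5536, -0.3433, 0.0288]
eef_rot: [-180.0, -0.1, -56.3]
contact_force: [0.2, 0.6, 0.9]
gripper_width: 0.0571
```

Emit:
{"name": "servo_tool", "arguments": {
  "grip": [1, 1, 1, 1, 1, 1],
  "translation": [
    [0, 0, 0],
    [0, 0, 0],
    [0, 0, 0],
    [0, 0, 0],
    [0, 0, 0],
    [0, 0, 0]
  ],
  "turn": [0, 0, 0, 0, 0, 0],
  "newtons": 20
}}

```text
time_s: 3.72
tcp_pos: [0.5528, -0.344, 0.0284]
eef_rot: [-180.0, -0.0, -56.4]
contact_force: [-1.4, 1.1, 5.1]
gripper_width: 0.03
```

```bash
python3 - <<'E'
from h import *
to([0.478,-0.111,0.15],-98.5)
E
```

```text
t 3.72 tcp [ 0.5528 -0.344   0.0284] rot [-1.7997e+02 -5.0000e-02 -5.6370e+01] w 0.03 F [-1.4  1.1  5.1] j [-15.  29. -15.   0. -46.  48.]
shift [-0.2353 -0.0669 -0.1217] turn 0.7353
```

Emit:
{"name": "servo_tool", "arguments": {
  "grip": [1, 1, 1, 1, 1, 1, 1, 1, 1, 1],
  "translation": [
    [0, 0, -0.04],
    [0, 0, -0.08],
    [-0.02, -0.006, -0.11],
    [-0.05, -0.014, -0.125],
    [-0.085, -0.024, -0.125],
    [-0.125, -0.035, -0.125],
    [-0.16, -0.045, -0.125],
    [-0.195, -0.055, -0.125],
    [-0.225, -0.064, -0.125],
    [-0.235, -0.067, -0.125]
  ],
  "turn": [0, 0, 0.08, 0.18, 0.28, 0.38, 0.48, 0.58, 0.68, 0.735]
}}

```text
time_s: 4.55
tcp_pos: [0.4766, -0.1083, 0.1528]
eef_rot: [-180.0, 0.1, -98.7]
contact_force: [0.1, -0.8, -1.3]
gripper_width: 0.0302
```

Emit:
{"name": "servo_tool", "arguments": {
  "grip": [1, 1, 1],
  "translation": [
    [0, 0, 0],
    [0, 0, 0],
    [0, 0, 0]
  ],
  "turn": [0, 0, 0]
}}

```text
time_s: 4.8
tcp_pos: [0.4784, -0.1114, 0.1526]
eef_rot: [-180.0, -0.0, -98.4]
contact_force: [0.3, 0.5, -1.5]
gripper_width: 0.0295
```

```bash
python3 - <<'E'
from h import *
im,d,view,k=snap("wrist","w4"); cv2.imwrite("pics/w4.png",im)
im,d,view,k=snap("scene","s4"); crop(im,130,150,290,300,5,"pics/s4.png")
to([0.478,-0.111,0.058],-98.5)
E
```

```text
t 4.9 tcp [ 0.4784 -0.1118  0.1524] rot [ 1.7998e+02 -1.0000e-02 -9.8480e+01] w 0.0299 F [-0.6  0.   0.1] j [ 10.   7. -28.   0. -55. -18.]
shift [-0.0007  0.0004  0.0944] turn 0.0003
```

View pics/w4.png

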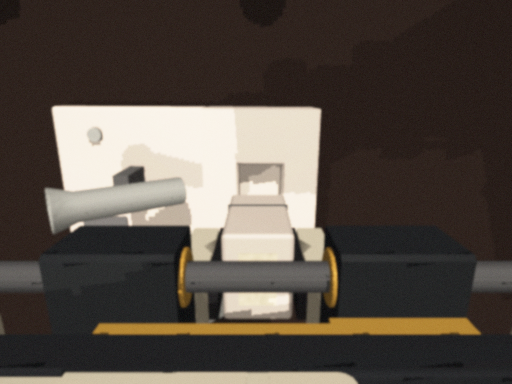

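View pics/s4.png

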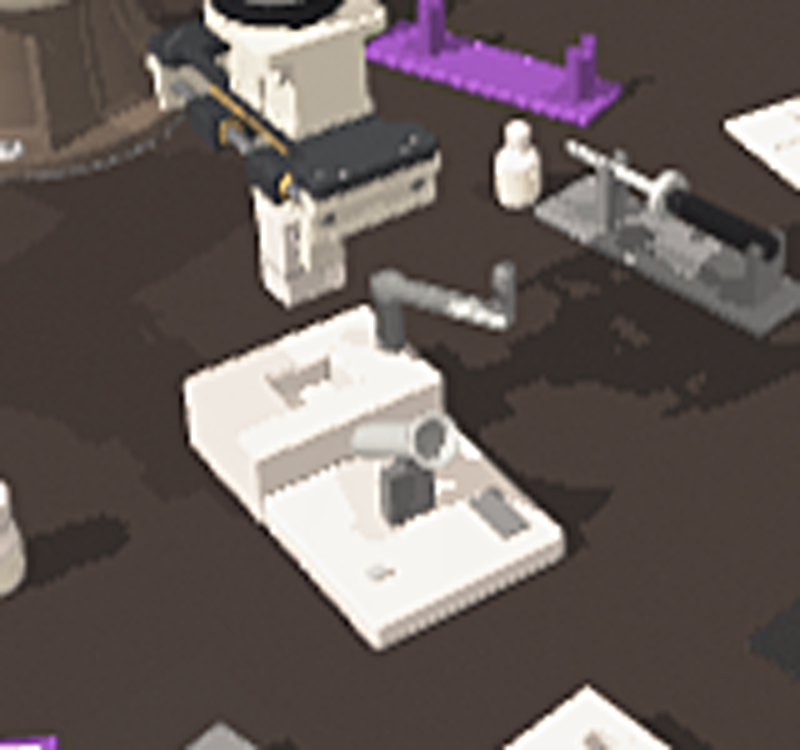

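```bash
python3 - <<'E'
from h import *
im,d,view,k=load("w4")
crop(im,220,95,335,210,6,"pics/w4c.png")
yaw=np.radians(-8.5); ex=np.array([np.cos(yaw),np.sin(yaw)]); ey=np.array([-ex[1],ex[0]])
pk=np.array([.478,-.111])
for nm,u,v in (("pkL",238,163),("pkR",284,163),("frontright",320,108),("stepedge",235,108),("edge lower",317,225)):
    p=ray(u,v,view,k,.05)[:2]-pk; print(nm,(p@ex).round(4),(p@ey).round(4))
E
```

```text
pkL 0.0163 -0.0216
pkR -0.0197 -0.0216
frontright -0.0457 -0.0635
stepedge 0.018 -0.0634
edge lower -0.0481 0.0302
```

View pics/w4c.png

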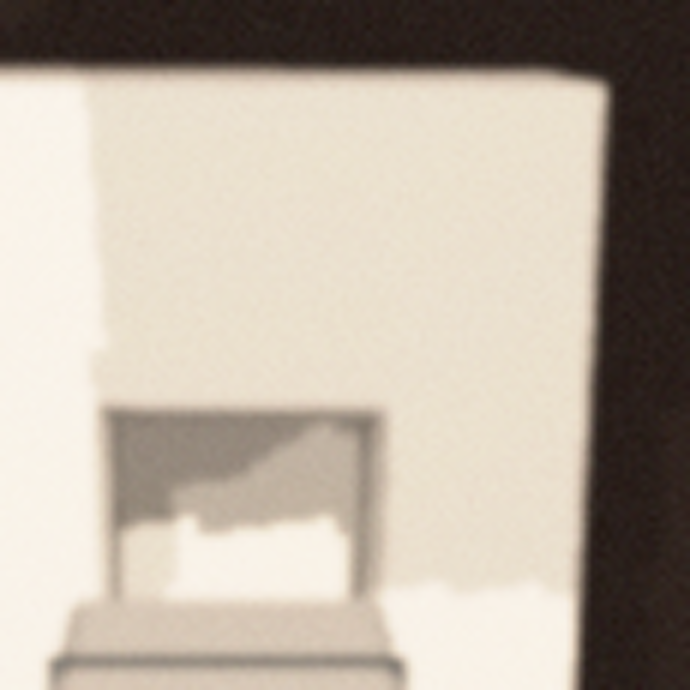

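Emit:
{"name": "servo_tool", "arguments": {
  "grip": [1, 1, 1, 1, 1, 1, 1, 1],
  "translation": [
    [-0.0015, 0.002, 0.02],
    [-0.0015, 0.002, 0.045],
    [-0.0015, 0.002, 0.065],
    [-0.0015, 0.002, 0.072],
    [-0.0015, 0.002, 0.076],
    [-0.0015, 0.002, 0.08],
    [-0.0015, 0.002, 0.082],
    [-0.0015, 0.002, 0.082]
  ],
  "turn": [0, 0, 0, 0, 0, 0, 0, 0]
}}

```text
time_s: 5.57
tcp_pos: [0.4765, -0.1094, 0.0705]
eef_rot: [180.0, 0.0, -98.5]
contact_force: [-0.1, -0.1, -1.1]
gripper_width: 0.0301
```

```bash
python3 - <<'E'
from h import *
im,d,view,k=snap("scene","s5"); crop(im,130,150,290,300,5,"pics/s5.png")
im,d,view,k=snap("wrist","w5"); crop(im,180,90,340,210,5,"pics/w5.png")
to([0.4773,-0.1104,0.058],-98.5)
E
```

```text
t 5.67 tcp [ 0.4767 -0.1093  0.071 ] rot [-1.7996e+02  1.0000e-02 -9.8480e+01] w 0.03 F [ 0.8 -0.1 -0.4] j [ 10.  13. -34.   0. -43. -19.]
shift [ 0.001  -0.0008  0.013 ] turn 0.0003
```

View pics/s5.png

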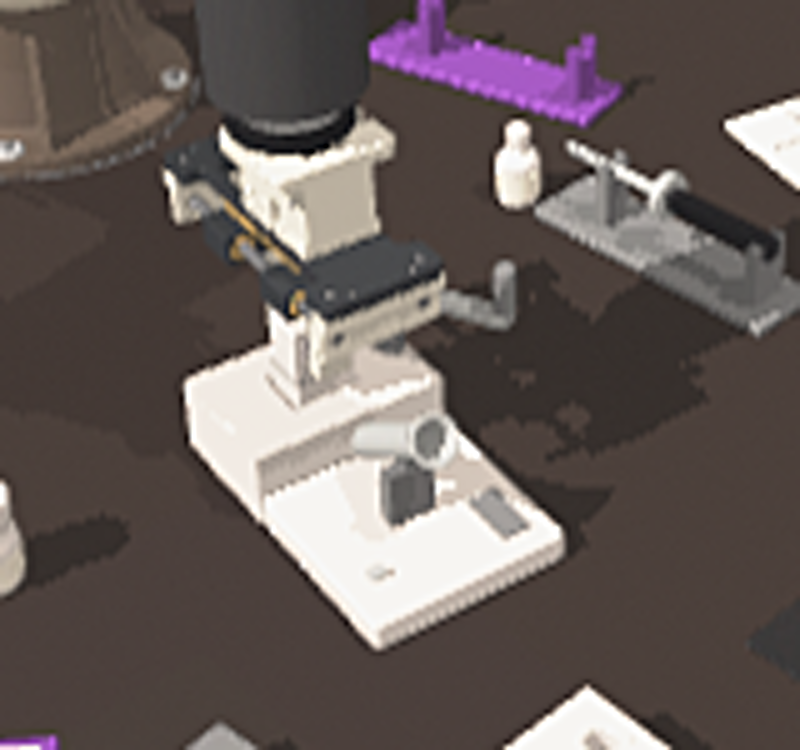

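View pics/w5.png

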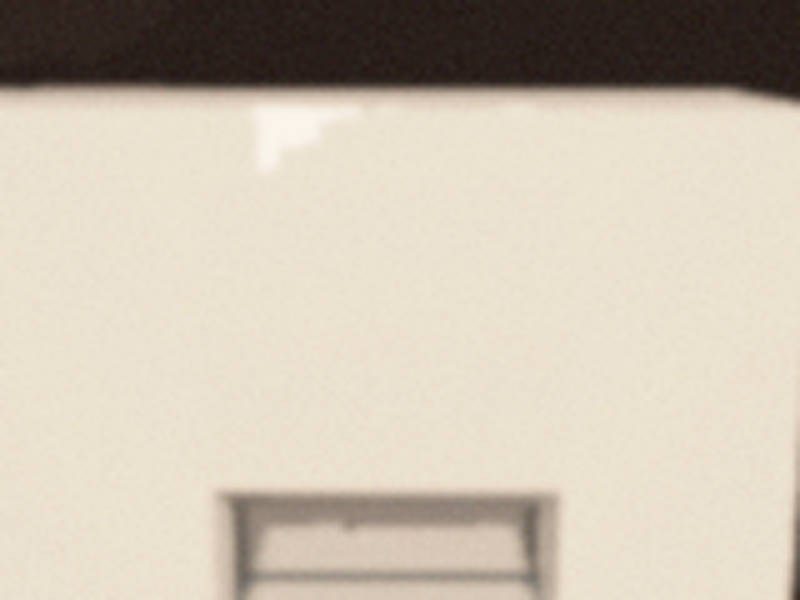

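Cartridge is entering the pocket with no side force. Lowering further.

Emit:
{"name": "servo_tool", "arguments": {
  "grip": [1, 1, 1, 1, 1],
  "translation": [
    [0, 0, 0.004],
    [0, 0, 0.008],
    [0, 0, 0.011],
    [0, 0, 0.0125],
    [0, 0, 0.0125]
  ],
  "turn": [0, 0, 0, 0, 0]
}}

```text
time_s: 6.08
tcp_pos: [0.476, -0.1092, 0.0581]
eef_rot: [180.0, -0.0, -98.5]
contact_force: [-2.8, 1.2, 5.1]
gripper_width: 0.0296
```

Emit:
{"name": "servo_tool", "arguments": {
  "grip": [0, -0.2, -0.2, -0.2, -0.2, -0.2, -0.2, -0.2, -0.2, -0.2],
  "translation": [
    [0, 0, 0],
    [0, 0, 0],
    [0, 0, 0],
    [0, 0, -0.01],
    [0, 0, -0.04],
    [0, 0, -0.08],
    [-0.02, -0.01, -0.12],
    [-0.05, -0.03, -0.14],
    [-0.085, -0.05, -0.145],
    [-0.11, -0.07, -0.145]
  ],
  "turn": [0, 0, 0, 0, 0, 0, 0, 0, 0, 0]
}}

```text
time_s: 6.92
tcp_pos: [0.5642, -0.0088, 0.2065]
eef_rot: [-179.7, 0.1, -98.5]
contact_force: [0.7, -0.8, -0.6]
gripper_width: 0.0526
```

Emit:
{"name": "servo_tool", "arguments": {
  "grip": [-0.2, -0.2],
  "translation": [
    [0, 0, 0],
    [0, 0, 0]
  ],
  "turn": [0, 0]
}}

```text
time_s: 7.08
tcp_pos: [0.5626, -0.0094, 0.2024]
eef_rot: [180.0, -0.0, -98.4]
contact_force: [-0.0, -1.0, -0.6]
gripper_width: 0.0525
```

```bash
python3 - <<'E'
from h import *
im,d,view,k=snap("wrist","w6"); cv2.imwrite("pics/w6.png",im)
im,d,view,k=snap("scene","s6"); crop(im,150,180,260,280,7,"pics/s6.png")
to([0.4773,-0.1104,0.058],-98.5)
E
```

```text
t 7.18 tcp [ 0.5612 -0.0109  0.2024] rot [ 1.7993e+02 -3.0000e-02 -9.8470e+01] w 0.0522 F [-0.2 -1.2 -0.6] j [ 19.  11. -16.  -0. -63. -27.]
shift [0.1107 0.0682 0.1445] turn 0.0005
```

View pics/w6.png

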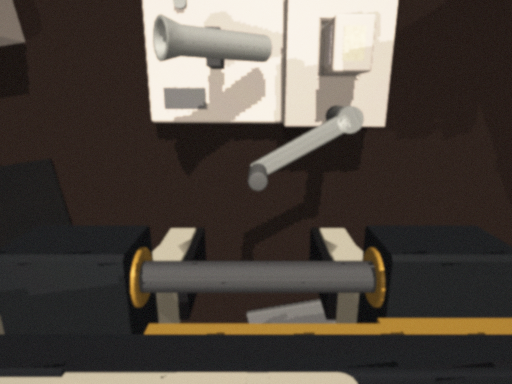

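View pics/s6.png

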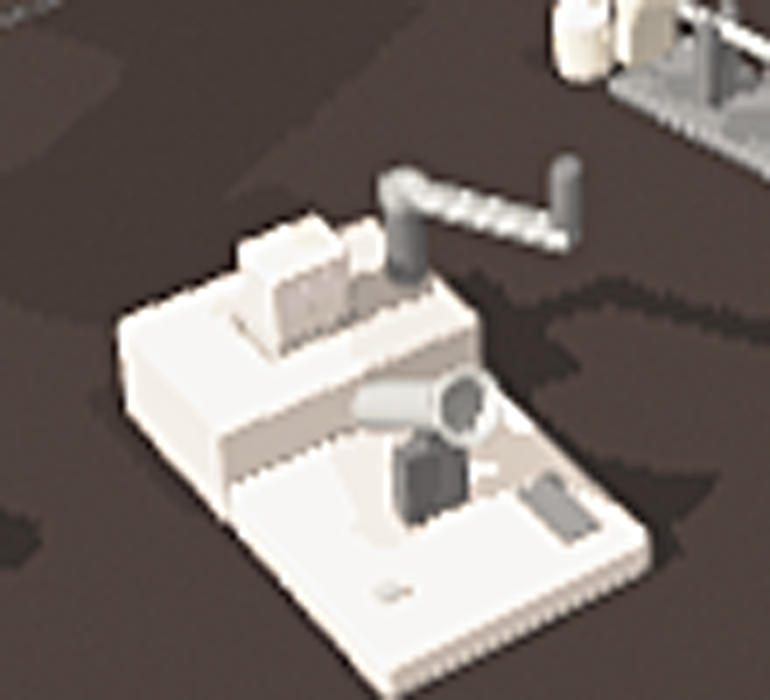

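```bash
python3 - <<'E'
from h import *
im,d,view,k=load("w6")
crop(im,230,95,390,205,5,"pics/w6a.png"); crop(im,130,0,300,130,5,"pics/w6b.png")
E
```

```text
(no output)
```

View pics/w6a.png

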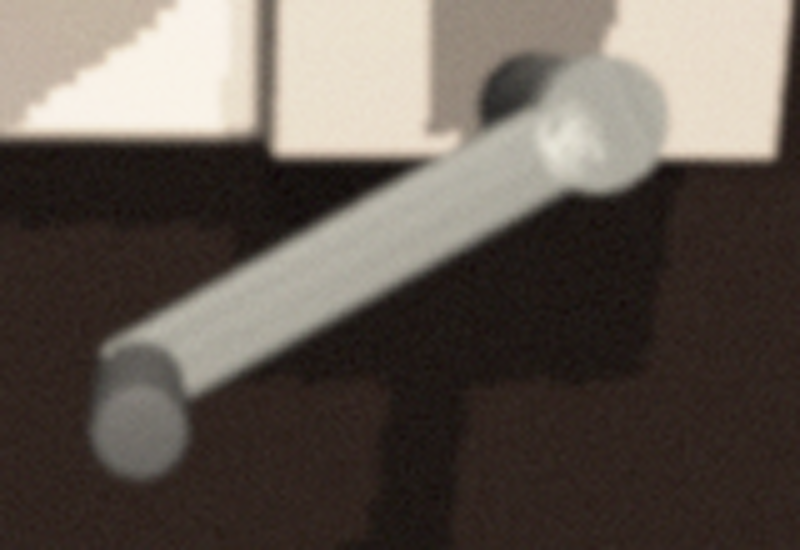

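View pics/w6b.png

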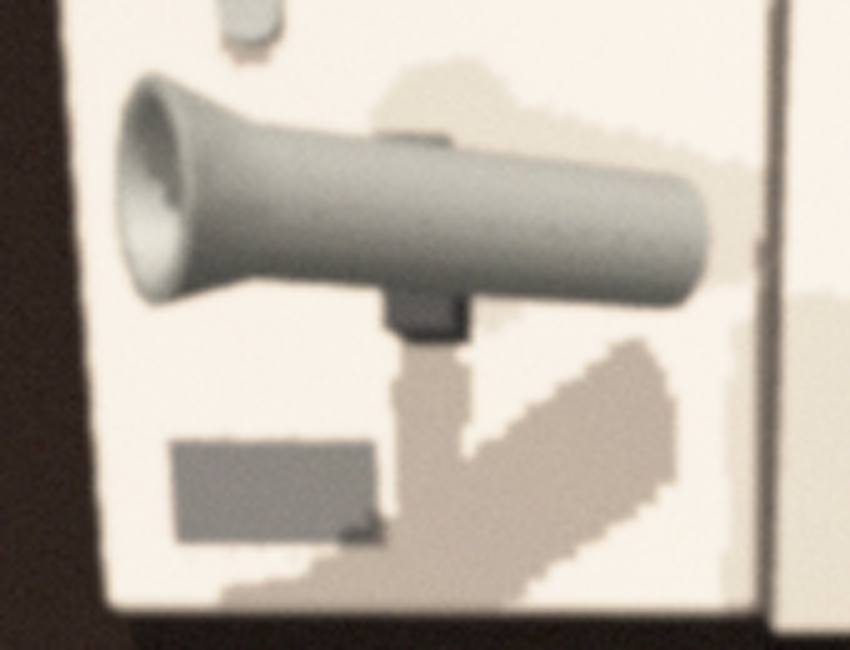

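```bash
python3 - <<'E'
from h import *
im,d,view,k=load("w6")
yaw=np.radians(-8.5); ex=np.array([np.cos(yaw),np.sin(yaw)]); ey=np.array([-ex[1],ex[0]])
pk=np.array([.4773,-.1104])
kb=ray(257.6,180.6,view,k,.135)[:2]
for z in (.101,.106): pv=ray(350.6,119.6,view,k,z)[:2]; print("pivot",pv,(pv-pk)@ex,(pv-pk)@ey,np.linalg.norm(pv-kb))
rm=ray(160.6,37.2,view,k,.098)[:2]; print("knob",kb,(kb-pk)@ex,(kb-pk)@ey); print("rim",rm,(rm-pk)@ex,(rm-pk)@ey)
pv=pk+.056*ey; dd=kb-pv; a=np.arctan2(dd@ex,-(dd@ey)); print("pv",pv,"angle",a,"len",np.linalg.norm(dd))
for t in np.linspace(a,0,9): print(t.round(2),(pv+.08*(np.sin(t)*ex-np.cos(t)*ey)).round(4))
to([*kb,.105])
for u,v,z in ((130+95/5,610/5,.02),(130+765/5,610/5,.02),(130+775/5,632/5,.05)):
    p=ray(u,v,view,k,z)[:2]-pk; print((p@ex).round(4),(p@ey).round(4))
E
```

```text
pivot [ 0.48561401 -0.05339437] -0.00020327799867265854 0.057608364186708255 0.0801124214289836
pivot [ 0.48690024 -0.05392479] 0.0011472188109615973 0.05727388260496382 0.07910051993004404
knob [ 0.56061101 -0.02522611] 0.06980640682237971 0.09655247925525205
rim [ 0.61511673 -0.13083442] 0.13932333624654075 0.00016064139028499385
pv [ 0.48557733 -0.05501511] angle 2.0970740609594305 len 0.08073065097717985
2.1 [ 0.5599 -0.0255]
1.83 [ 0.565  -0.0458]
1.57 [ 0.5647 -0.0667]
1.31 [ 0.559  -0.0868]
1.05 [ 0.5483 -0.1047]
0.79 [ 0.5332 -0.1193]
0.52 [ 0.5149 -0.1294]
0.26 [ 0.4947 -0.1345]
0.0 [ 0.4738 -0.1341]
t 7.18 tcp [ 0.5612 -0.0109  0.2024] rot [ 1.7993e+02 -3.0000e-02 -9.8470e+01] w 0.0522 F [-0.2 -1.2 -0.6] j [ 19.  11. -16.  -0. -63. -27.]
shift [ 0.0142 -0.0016  0.0974] turn 0
0.1771 0.0656
0.0446 0.0654
0.0449 0.0671
```

Knob found at (0.5606,-0.0252), lever angle ≈ 2.1 rad, arm length checks at 80–81 mm. Pinching it.

Emit:
{"name": "servo_tool", "arguments": {
  "grip": [-0.2, -0.2, -0.2, -0.2, 1, 1, 1, 1, 1],
  "translation": [
    [0.014, -0.0015, 0.03],
    [0.014, -0.0015, 0.065],
    [0.014, -0.0015, 0.095],
    [0.014, -0.0015, 0.095],
    [0.014, -0.0015, 0.095],
    [0.014, -0.0015, 0.095],
    [0.014, -0.0015, 0.095],
    [0.014, -0.0015, 0.095],
    [0.014, -0.0015, 0.095]
  ],
  "turn": [0, 0, 0, 0, 0, 0, 0, 0, 0],
  "newtons": 15
}}

```text
time_s: 7.93
tcp_pos: [0.562, -0.0246, 0.1096]
eef_rot: [-179.9, 0.1, -98.5]
contact_force: [-0.7, 0.8, 0.3]
gripper_width: 0.0246
```

Emit:
{"name": "servo_tool", "arguments": {
  "grip": [1, 1, 1],
  "translation": [
    [0, 0, 0],
    [0, 0, 0],
    [0, 0, 0]
  ],
  "turn": [0, 0, 0]
}}

```text
time_s: 8.18
tcp_pos: [0.5607, -0.0251, 0.1086]
eef_rot: [180.0, -0.0, -98.5]
contact_force: [-4.6, -1.2, 6.7]
gripper_width: 0.0134
```

```bash
python3 - <<'E'
from h import *
to([.5606,-.0252,.109])
E
```

```text
t 8.18 tcp [ 0.5607 -0.0251  0.1086] rot [ 1.7996e+02 -3.0000e-02 -9.8470e+01] w 0.0134 F [-4.6 -1.2  6.7] j [ 17.  16. -23.   0. -51. -26.]
shift [ 0.0002  0.0001 -0.0004] turn 0
```

Knob pinched (13.4 mm). Swinging along the arc.

Emit:
{"name": "servo_tool", "arguments": {
  "grip": [1, 1, 1, 1, 1, 1, 1, 1],
  "translation": [
    [0.0146, -0.0066, 0],
    [0.03, -0.0103, 0],
    [0.046, -0.0107, 0],
    [0.0618, -0.0081, 0],
    [0.0767, -0.0022, 0],
    [0.0902, 0.0064, 0],
    [0.1016, 0.0175, 0],
    [0.1016, 0.0175, 0]
  ],
  "turn": [0, 0, 0, 0, 0, 0, 0, 0]
}}

```text
time_s: 8.85
tcp_pos: [0.5244, -0.1217, 0.107]
eef_rot: [179.7, 0.2, -98.6]
contact_force: [-8.8, 14.1, 0.0]
gripper_width: 0.0138
```

Emit:
{"name": "servo_tool", "arguments": {
  "grip": [1, 1, 1, 1, 1, 1, 1],
  "translation": [
    [0.009, 0.0132, 0],
    [0.0152, 0.0279, 0],
    [0.0179, 0.0396, 0],
    [0.0185, 0.046, 0],
    [0.0188, 0.0515, 0],
    [0.0188, 0.0525, 0],
    [0.0188, 0.0525, 0]
  ],
  "turn": [0, 0, 0, 0, 0, 0, 0]
}}

```text
time_s: 9.43
tcp_pos: [0.4735, -0.1338, 0.1077]
eef_rot: [179.9, -0.0, -98.5]
contact_force: [0.7, -3.9, -9.2]
gripper_width: 0.0135
```

```bash
python3 - <<'E'
from h import *
im,d,view,k=snap("scene","s7"); crop(im,150,180,260,280,7,"pics/s7.png")
to([.4738,-.1341,.109])
E
```

```text
t 9.48 tcp [ 0.4736 -0.1338  0.1076] rot [ 1.799e+02 -4.000e-02 -9.848e+01] w 0.0134 F [ -0.3  -3.7 -10.1] j [  7.  10. -31.   0. -49. -16.]
shift [ 0.0003 -0.0002 -0.0014] turn 0
```

View pics/s7.png

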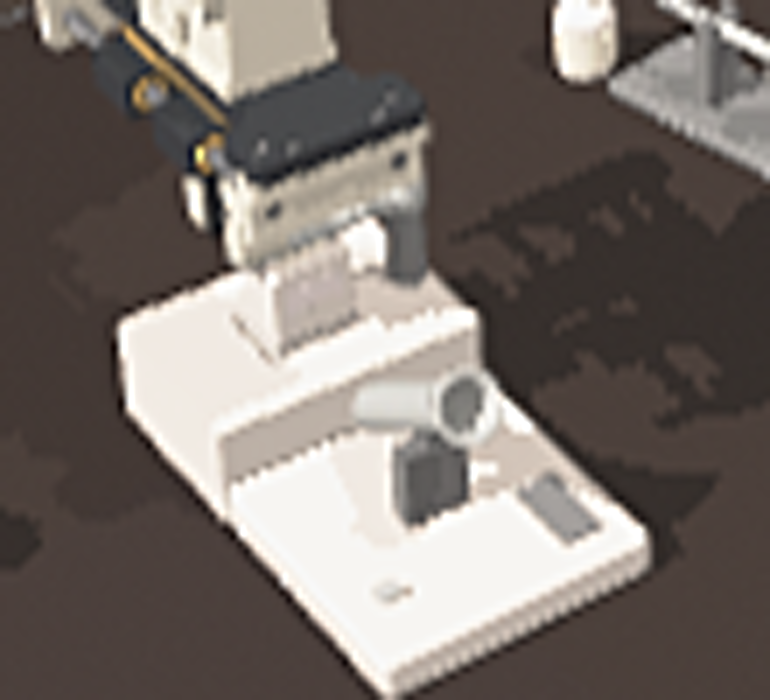

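Emit:
{"name": "servo_tool", "arguments": {
  "grip": [0.2, 0.2, 0.2, 0.2, 0.2, 0.2, 0.2, 0.2, 0.2, 0.2],
  "translation": [
    [0, 0, 0],
    [0, 0, 0],
    [0, 0, -0.01],
    [0, 0, -0.045],
    [0, 0, -0.08],
    [-0.02, -0.005, -0.11],
    [-0.05, -0.015, -0.12],
    [-0.08, -0.02, -0.12],
    [-0.1, -0.02, -0.12],
    [-0.1, -0.02, -0.12]
  ],
  "turn": [0, 0, 0, 0, 0, 0, 0, 0, 0, 0]
}}

```text
time_s: 10.32
tcp_pos: [0.5104, -0.0346, 0.23]
eef_rot: [-179.8, 0.1, -98.3]
contact_force: [0.4, -0.1, -0.1]
gripper_width: 0.0351
```

```bash
python3 - <<'E'
from h import *
im,d,view,k=snap("wrist","w8"); cv2.imwrite("pics/w8.png",im)
to([.50,.19,.2],0)
E
```

```text
t 10.37 tcp [ 0.5098 -0.0359  0.2296] rot [-1.7988e+02  5.0000e-02 -9.8310e+01] w 0.0349 F [-0.1 -0.   0.7] j [ 18.   5. -19.   0. -66. -26.]
shift [-0.222   0.0424  0.0297] turn -1.7159
```

View pics/w8.png

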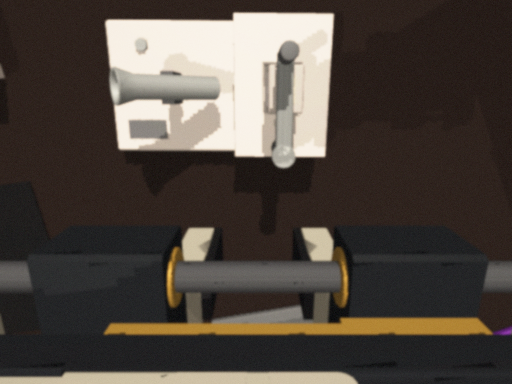

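```bash
python3 - <<'E'
from h import *
im,d,view,k=load("w8")
yaw=np.radians(-8.5); ex=np.array([np.cos(yaw),np.sin(yaw)]); ey=np.array([-ex[1],ex[0]])
pk=np.array([.4773,-.1104]); pv=pk+.056*ey
kb=ray(289.5,50.5,view,k,.135)[:2]; pm=ray(283.7,155,view,k,.102)[:2]
for p in (pv,pm): dd=kb-p; print(np.arctan2(dd@ex,-(dd@ey)),np.linalg.norm(dd))
crop(im,100,60,240,115,5,"pics/w8c.png")
E
```

```text
0.004453703024705698 0.07840466586638309
0.002213289670791097 0.0790950152266594
```

View pics/w8c.png

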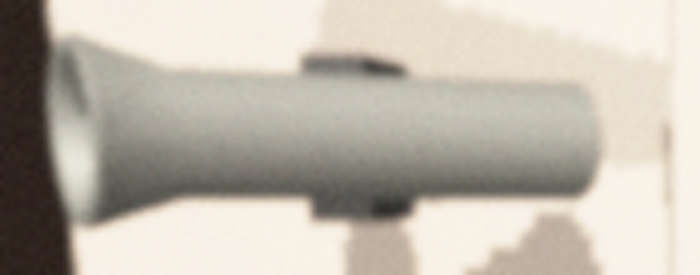

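Lever measured at ≈0.00 rad, shut. Now to the gauge, turning so the camera sits on the tip side.

Emit:
{"name": "servo_tool", "arguments": {
  "grip": [-0.2, -0.2, -0.2, -0.2, -0.2, -0.2, -0.2, -0.2, -0.2, -0.2],
  "translation": [
    [-0.025, 0, 0],
    [-0.05, 0, 0],
    [-0.075, 0, 0],
    [-0.1, 0, 0],
    [-0.125, 0, 0],
    [-0.15, 0, 0],
    [-0.175, 0, 0],
    [-0.2, 0, 0.01],
    [-0.215, 0, 0.02],
    [-0.228, 0, 0.03]
  ],
  "turn": [0.12, 0.24, 0.36, 0.48, 0.6, 0.72, 0.84, 0.96, 1.08, 1.2]
}}

```text
time_s: 11.2
tcp_pos: [0.543, 0.1889, 0.1987]
eef_rot: [180.0, 0.1, -167.5]
contact_force: [0.3, -0.2, 0.0]
gripper_width: 0.0528
```

Emit:
{"name": "servo_tool", "arguments": {
  "grip": [-0.2, -0.2, -0.2, -0.2],
  "translation": [
    [0, 0, 0],
    [0, 0, 0],
    [0, 0, 0],
    [0, 0, 0]
  ],
  "turn": [0.1, 0.19, 0.19, 0.19]
}}

```text
time_s: 11.53
tcp_pos: [0.5428, 0.1876, 0.1988]
eef_rot: [180.0, 0.0, -178.0]
contact_force: [0.8, 0.3, -0.6]
gripper_width: 0.0528
```

```bash
python3 - <<'E'
from h import *
im,d,view,k=snap("wrist","w9"); cv2.imwrite("pics/w9.png",im)
to([.543,.192,.031],-178)
E
```

```text
t 11.58 tcp [0.5427 0.1875 0.1987] rot [ 1.7998e+02  4.0000e-02 -1.7796e+02] w 0.0527 F [-0.4  0.1 -0. ] j [  39.   12.  -15.    0.  -63. -127.]
shift [-0.0003  0.0044  0.1677] turn 0.0007
```

View pics/w9.png

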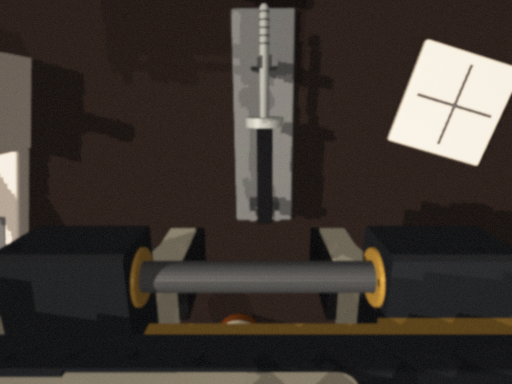

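Rod seen end to end: tip (264,5), collar (264,122), handle tail (265,221); tile cross (454,105).

```bash
python3 - <<'E'
from h import *
im,d,view,k=load("w9")
crop(im,225,0,305,230,3,"pics/w9c.png")
tip=ray(264,5,view,k,.05); col=ray(264.5,120,view,k,.05); tail=ray(264.7,220.5,view,k,.058); hc=ray(264.8,175,view,k,.058); tl=ray(454.3,105,view,k,.008)
print(tip,col,hc,tail,tl)
e=hc-tip; print(np.degrees(np.arctan2(e[1],e[0])), "grip x from tip",tip[0]+.143,"from col",col[0]+.053,"from tail",tail[0]-.045)
to([.5427,.191,.031],-178)
E
```

```text
[0.39967987 0.18860372 0.05      ] [0.4916944  0.19274775 0.05      ] [0.53999261 0.19481616 0.058     ] [0.58388858 0.19651463 0.058     ] [0.4733201 0.3827178 0.008    ]
2.5351504744613624 grip x from tip 0.5426798691046409 from col 0.5446944002251597 from tail 0.5388885778543614
t 11.58 tcp [0.5427 0.1875 0.1987] rot [ 1.7998e+02  4.0000e-02 -1.7796e+02] w 0.0527 F [-0.4  0.1 -0. ] j [  39.   12.  -15.    0.  -63. -127.]
shift [0.     0.0034 0.1677] turn 0.0007
```

View pics/w9c.png

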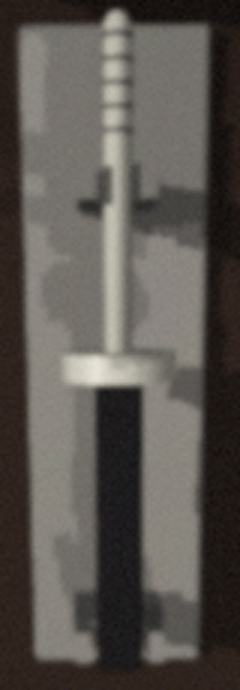

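Emit:
{"name": "servo_tool", "arguments": {
  "grip": [-0.2, -0.2, -0.2, -0.2, -0.2, -0.2, -0.2, -0.2],
  "translation": [
    [0.0003, 0.0073, 0.02],
    [0.0003, 0.0073, 0.055],
    [0.0003, 0.0073, 0.09],
    [0.0003, 0.0073, 0.12],
    [0.0003, 0.0073, 0.145],
    [0.0003, 0.0073, 0.16],
    [0.0003, 0.0073, 0.1675],
    [0.0003, 0.0073, 0.1675]
  ],
  "turn": [-0.007, -0.007, -0.007, -0.007, -0.007, -0.007, -0.007, -0.007]
}}

```text
time_s: 12.25
tcp_pos: [0.5413, 0.1944, 0.0293]
eef_rot: [-179.9, -0.1, -177.6]
contact_force: [-0.7, -0.8, 0.4]
gripper_width: 0.0525
```

Emit:
{"name": "servo_tool", "arguments": {
  "grip": [1, 1, 1, 1, 1, 1, 1],
  "translation": [
    [0, 0, 0],
    [0, 0, 0],
    [0, 0, 0],
    [0, 0, 0],
    [0, 0, 0],
    [0, 0, 0],
    [0, 0, 0]
  ],
  "turn": [0, 0, 0, 0, 0, 0, 0],
  "newtons": 15
}}

```text
time_s: 12.83
tcp_pos: [0.542, 0.1953, 0.031]
eef_rot: [180.0, 0.0, -177.7]
contact_force: [-0.7, -0.4, 2.7]
gripper_width: 0.0141
```

```bash
python3 - <<'E'
from h import *
im,d,view,k=snap("wrist","w10"); cv2.imwrite("pics/w10.png",im)
to([.542,.1948,.031],-177.6)
E
```

```text
t 12.88 tcp [0.542  0.1953 0.031 ] rot [ 1.7999e+02  3.0000e-02 -1.7770e+02] w 0.0139 F [-0.3  0.9  4.5] j [  39.   23.  -25.    0.  -42. -127.]
shift [ 0.0001 -0.0005 -0.    ] turn -0.0018
```

View pics/w10.png

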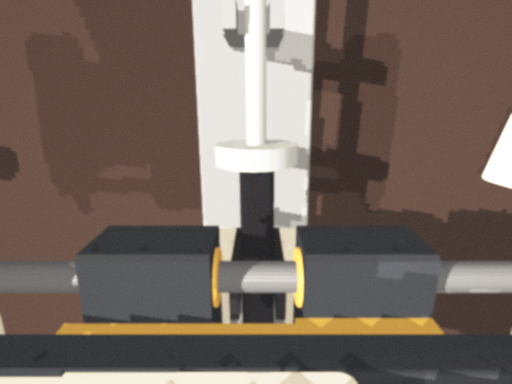

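Emit:
{"name": "servo_tool", "arguments": {
  "grip": [1, 1, 1, 1, 1],
  "translation": [
    [0, 0, -0.02],
    [0, 0, -0.05],
    [0, 0, -0.09],
    [0, 0, -0.12],
    [0, 0, -0.12]
  ],
  "turn": [0, 0, 0, 0, 0]
}}

```text
time_s: 13.3
tcp_pos: [0.5451, 0.1969, 0.1574]
eef_rot: [179.7, 0.5, -177.6]
contact_force: [1.2, 0.4, -0.7]
gripper_width: 0.0141
```

```bash
python3 - <<'E'
from h import *
im,d,view,k=snap("scene","s11"); crop(im,210,120,350,230,5,"pics/s11.png")
im,d,view,k=snap("wrist","w11"); cv2.imwrite("pics/w11.png",im)
to([.7718,-.154,.151],171.5)
E
```

```text
t 13.4 tcp [0.5423 0.1956 0.1519] rot [ 1.7989e+02  1.3000e-01 -1.7773e+02] w 0.0141 F [-0.5 -0.3 -2.5] j [  39.   15.  -18.   -0.  -57. -127.]
shift [-0.2155 -0.3585  0.0007] turn 0.188
```

View pics/s11.png

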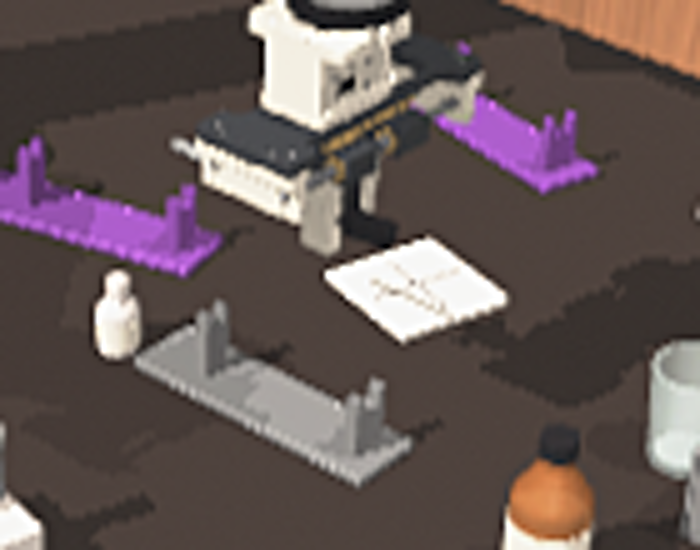

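View pics/w11.png

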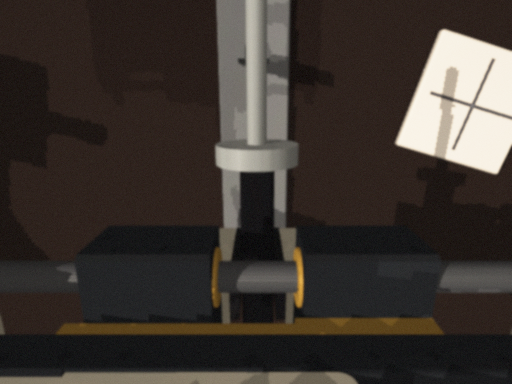

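Emit:
{"name": "servo_tool", "arguments": {
  "grip": [1, 1, 1, 1, 1, 1, 1, 1, 1, 1],
  "translation": [
    [-0.015, -0.024, 0],
    [-0.038, -0.064, 0],
    [-0.062, -0.104, 0],
    [-0.086, -0.144, 0],
    [-0.11, -0.184, 0],
    [-0.134, -0.224, 0],
    [-0.158, -0.264, 0],
    [-0.18, -0.3, 0],
    [-0.2, -0.333, 0],
    [-0.21, -0.35, 0]
  ],
  "turn": [0, 0.02, 0.04, 0.06, 0.08, 0.1, 0.12, 0.14, 0.16, 0.188]
}}

```text
time_s: 14.23
tcp_pos: [0.7628, -0.1439, 0.1478]
eef_rot: [-180.0, -0.2, 171.4]
contact_force: [1.7, 0.8, -1.5]
gripper_width: 0.0139
```

Emit:
{"name": "servo_tool", "arguments": {
  "grip": [1, 1, 1],
  "translation": [
    [-0.0055, -0.0085, 0],
    [-0.0055, -0.0085, 0],
    [-0.0055, -0.0085, 0]
  ],
  "turn": [0, 0, 0]
}}

```text
time_s: 14.48
tcp_pos: [0.7661, -0.1523, 0.1472]
eef_rot: [-180.0, -0.3, 171.4]
contact_force: [-0.8, 0.5, -1.5]
gripper_width: 0.0141
```

```bash
python3 - <<'E'
from h import *
im,d,view,k=snap("wrist","w12"); cv2.imwrite("pics/w12.png",im)
im,d,view,k=snap("scene","s12"); crop(im,170,180,330,300,5,"pics/s12.png")
to([.7718,-.154,.076],171.5)
E
```

```text
t 14.58 tcp [ 0.7663 -0.1506  0.149 ] rot [-1.8000e+02 -1.4000e-01  1.7153e+02] w 0.0138 F [-0.2 -0.1 -1.3] j [   3.   33.   11.   -0.  -68. -102.]
shift [-0.0061 -0.0026  0.073 ] turn 0.0005
```

View pics/w12.png

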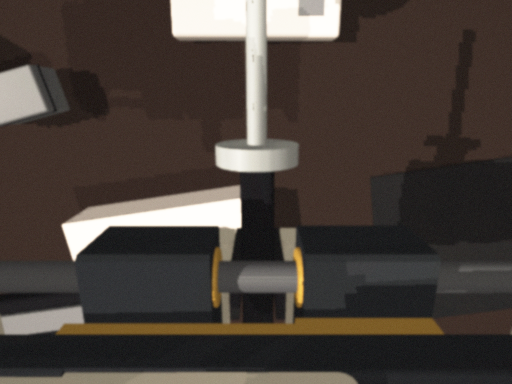

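View pics/s12.png

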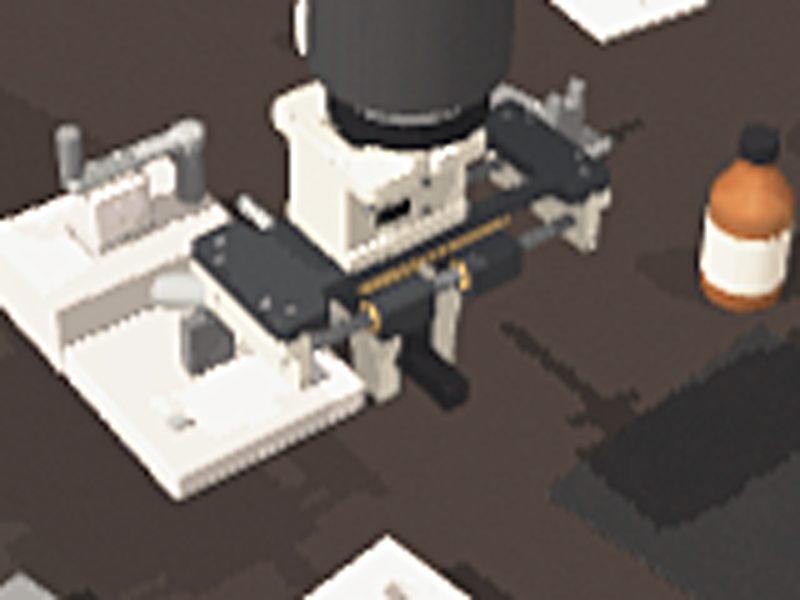

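```bash
python3 - <<'E'
from h import *
im,d,view,k=load("w12"); P=cloud(d,view,k)
for u,v in ((150,205),(90,230),(200,198),(236,200),(300,205),(256,150),(257,120),(257,60),(230,155)): print((u,v),P[v,u].round(3))
im,d,view,k=load("top0"); P=cloud(d,view,k)
for u,v in ((345,110),(390,110),(367,112),(390,128),(345,128)): print((u,v),P[v,u].round(3))
E
```

```text
(150, 205) [ 0.771 -0.246  0.027]
(90, 230) [ 0.779 -0.293  0.047]
(200, 198) [ 0.771 -0.202  0.028]
(236, 200) [ 0.772 -0.17   0.046]
(300, 205) [ 0.799 -0.116  0.001]
(256, 150) [ 0.714 -0.144  0.184]
(257, 120) [ 0.704 -0.142  0.173]
(257, 60) [ 0.682 -0.139  0.172]
(230, 155) [ 0.714 -0.154  0.181]
(345, 110) [ 0.822 -0.168  0.048]
(390, 110) [ 0.825 -0.31   0.048]
(367, 112) [ 0.816 -0.237  0.05 ]
(390, 128) [ 0.781 -0.324 -0.003]
(345, 128) [ 0.773 -0.174  0.016]
```

Emit:
{"name": "servo_tool", "arguments": {
  "grip": [1, 1, 1, 1, 1, 1, 1],
  "translation": [
    [-0.004, -0.002, 0.01],
    [-0.004, -0.003, 0.035],
    [-0.004, -0.003, 0.06],
    [-0.004, -0.003, 0.072],
    [-0.004, -0.003, 0.073],
    [-0.004, -0.003, 0.073],
    [-0.004, -0.003, 0.073]
  ],
  "turn": [0, 0, 0, 0, 0, 0, 0]
}}

```text
time_s: 15.17
tcp_pos: [0.7716, -0.1546, 0.0791]
eef_rot: [-180.0, 0.1, 171.6]
contact_force: [0.6, 0.4, -0.4]
gripper_width: 0.0142
```

```bash
python3 - <<'E'
from h import *
im,d,view,k=snap("wrist","w13"); cv2.imwrite("pics/w13.png",im)
to([.7718,-.154,.076],171.5)
E
```

```text
t 15.22 tcp [ 0.7719 -0.1547  0.0795] rot [1.8000e+02 1.6000e-01 1.7155e+02] w 0.0138 F [ 0.4  0.1 -0.3] j [   3.   36.    7.    0.  -61. -101.]
shift [0.0002 0.0007 0.0035] turn 0.0009
```

View pics/w13.png

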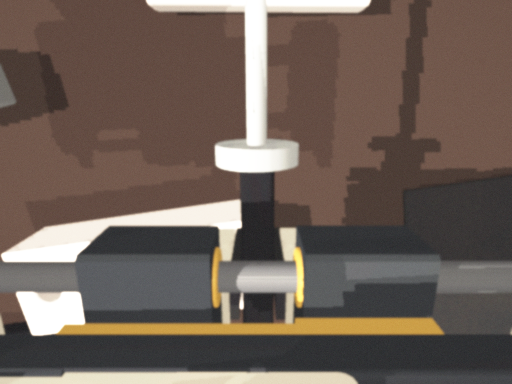

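```bash
python3 - <<'E'
from h import *
a,_,va,ka=snap("top","t13"); b,_,vb,kb=snap("scene","s13")
A=cv2.resize(a[100:250,270:400],None,fx=4,fy=4,interpolation=cv2.INTER_CUBIC); cv2.imwrite("pics/t13.png",A)
crop(b,170,190,290,280,6,"pics/s13.png")
to([.7718,-.154,.076],171.5)
E
```

```text
t 15.32 tcp [ 0.7717 -0.1548  0.0795] rot [1.7999e+02 1.6000e-01 1.7153e+02] w 0.0137 F [ 0.   0.5 -1.4] j [   3.   36.    7.    0.  -61. -101.]
shift [-0.      0.0008  0.0035] turn 0.0005
```

View pics/t13.png

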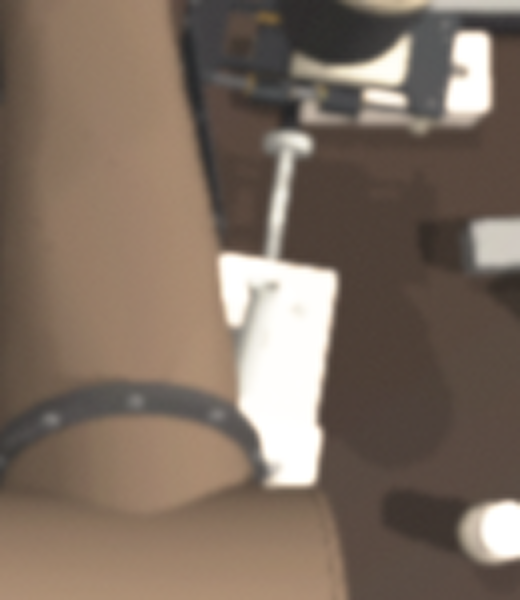

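View pics/s13.png

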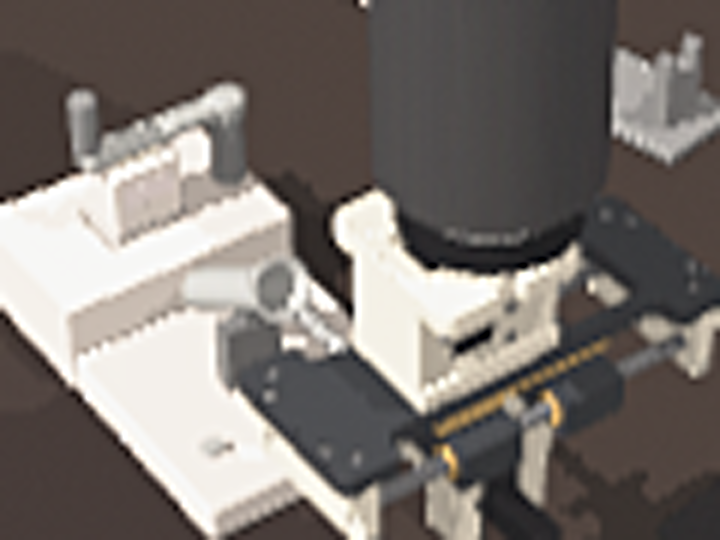

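```bash
python3 - <<'E'
from h import *
_,_,va,ka=load("t13"); _,_,vb,kb=load("s13")
ex=np.array([.989,-.148,0]); tip=np.array([.7717,-.1548,.0983])-.143*ex; rim=np.array([.6155,-.1306,.098])
for nm,p in (("tip",tip),("rim",rim)):
    a=proj(p,va,ka); b=proj(p,vb,kb); print(nm,p.round(4),"top crop",((a-[270,100]+.5)*4).round(0),"scene crop",((b-[170,190]+.5)*6).round(0))
E
```

```text
tip [ 0.6303 -0.1336  0.0983] top crop [269. 265.] scene crop [298. 309.]
rim [ 0.6155 -0.1306  0.098 ] top crop [265. 284.] scene crop [282. 292.]
```

```bash
python3 - <<'E'
from h import *
im,_,_,_=load("s13"); crop(im,198,218,240,254,18,"pics/s13b.png")
E
```

```text
(no output)
```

View pics/s13b.png

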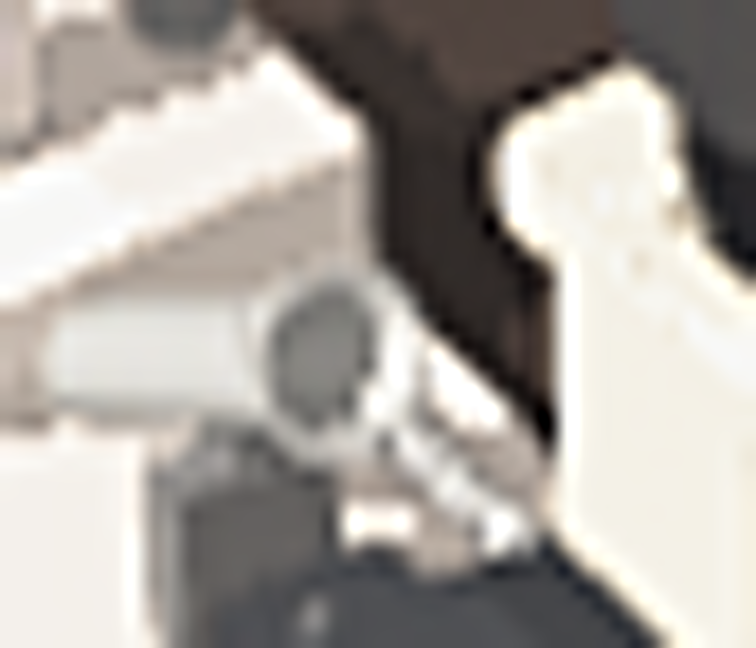

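Tip sits ~15 mm before the funnel, laterally on its axis in the top view (tip (337,165), funnel (336,172)). Entering the funnel level, then I'll raise the grip so the tube rotates the rod in the pads.

Emit:
{"name": "servo_tool", "arguments": {
  "grip": [1, 1, 1, 1, 1, 1, 1],
  "translation": [
    [0, 0.0005, 0.004],
    [0.003, 0.0005, 0.004],
    [0.008, 0.0005, 0.004],
    [0.013, 0.0005, 0.004],
    [0.018, 0.0005, 0.004],
    [0.022, 0.0005, 0.004],
    [0.022, 0.0005, 0.004]
  ],
  "turn": [0, 0, 0, 0, 0, 0, 0]
}}

```text
time_s: 15.9
tcp_pos: [0.7481, -0.151, 0.0739]
eef_rot: [180.0, -0.0, 171.5]
contact_force: [0.3, -0.5, -0.5]
gripper_width: 0.0138
```

```bash
python3 - <<'E'
from h import *
im,_,_,_=snap("scene","s14"); crop(im,190,210,250,260,12,"pics/s14.png")
to([.7718,-.154,.076],171.5)
E
```

```text
t 15.95 tcp [ 0.7487 -0.1511  0.074 ] rot [1.8000e+02 2.0000e-02 1.7152e+02] w 0.014 F [ 1.1  0.8 -0.5] j [   3.   35.    3.    0.  -59. -102.]
shift [-0.0233  0.0005 -0.002 ] turn 0.0003
```

View pics/s14.png

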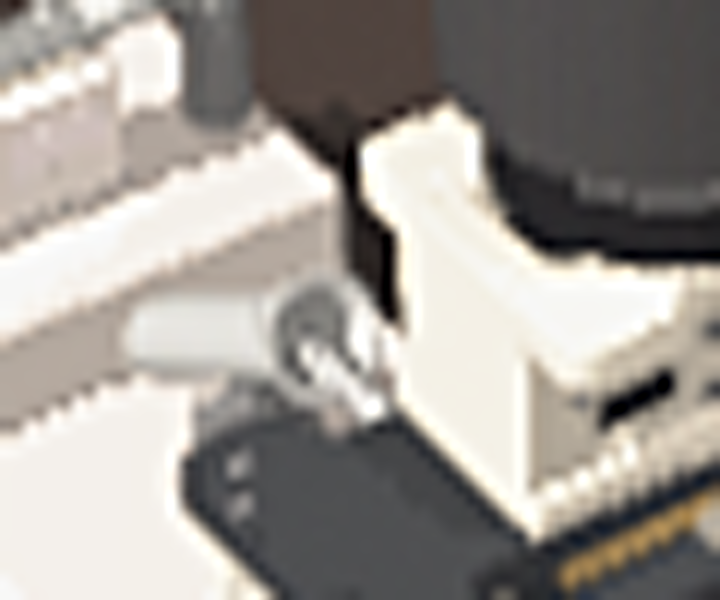

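Tip is inside the funnel (crop (310,345)), no contact force. Rotating in steps.

Emit:
{"name": "servo_tool", "arguments": {
  "grip": [1, 1, 1, 1, 1, 1],
  "translation": [
    [0.0007, 0, -0.0084],
    [0.0018, 0, -0.0168],
    [0.0035, 0, -0.025],
    [0.0055, 0, -0.0335],
    [0.0055, 0, -0.0335],
    [0.0055, 0, -0.0335]
  ],
  "turn": [0, 0, 0, 0, 0, 0]
}}

```text
time_s: 16.45
tcp_pos: [0.744, -0.1503, 0.1085]
eef_rot: [180.0, 0.1, 171.5]
contact_force: [1.1, -0.3, -1.2]
gripper_width: 0.0137
```

```bash
python3 - <<'E'
from h import *
im,_,_,_=snap("scene","s15"); crop(im,190,210,250,260,12,"pics/s15.png")
im,d,_,_=snap("wrist","w15"); cv2.imwrite("pics/w15.png",im)
to([.7718,-.154,.076],171.5)
E
```

```text
t 16.55 tcp [ 0.7432 -0.1502  0.1069] rot [ 1.7999e+02 -3.0000e-02  1.7150e+02] w 0.0137 F [ 1.2  0.7 -0.9] j [   3.   33.    4.   -0.  -62. -102.]
shift [-0.0288  0.0004  0.0309] turn 0.0
```

View pics/s15.png

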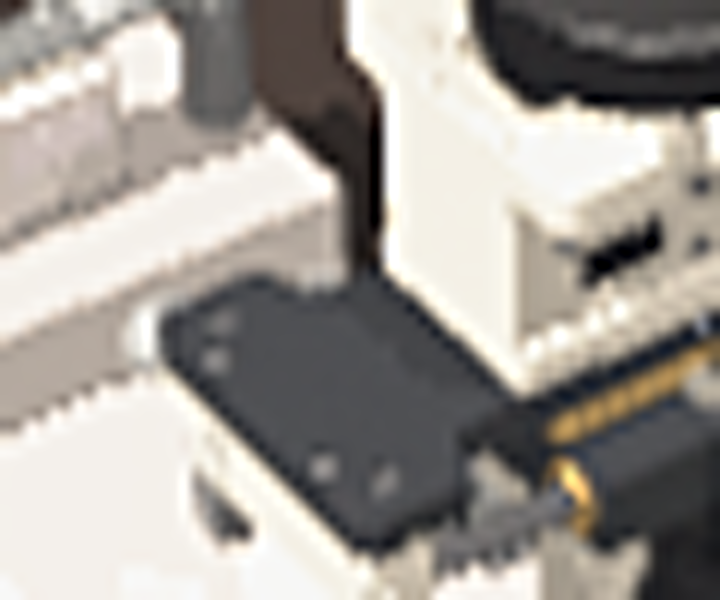

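View pics/w15.png

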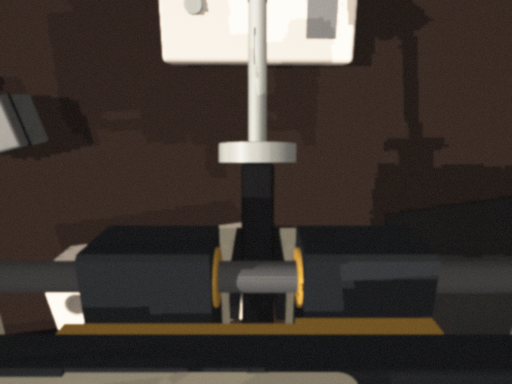

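The collar dropped and shrank in the wrist view (≈14° tilt), forces ≈1 N: the rod is pivoting as planned.

Emit:
{"name": "servo_tool", "arguments": {
  "grip": [1, 1, 1, 1, 1, 1, 1, 1],
  "translation": [
    [0.0028, 0, -0.008],
    [0.006, 0, -0.016],
    [0.0098, 0, -0.0237],
    [0.0138, 0, -0.0314],
    [0.0185, 0, -0.0387],
    [0.0237, 0, -0.0457],
    [0.0245, 0, -0.047],
    [0.0245, 0, -0.047]
  ],
  "turn": [0, 0, 0, 0, 0, 0, 0, 0]
}}

```text
time_s: 17.22
tcp_pos: [0.7189, -0.1466, 0.1552]
eef_rot: [180.0, 0.0, 171.5]
contact_force: [0.3, -0.2, -1.1]
gripper_width: 0.0139
```

```bash
python3 - <<'E'
from h import *
im,d,view,k=snap("wrist","w16"); cv2.imwrite("pics/w16.png",im); P=cloud(d,view,k)
for v in (20,40,60,80,100): print(v,P[v,258].round(4))
s,t=to([.7718,-.154,.076],171.5)
from plant import r
p=r.get_state()["tcp_pos"]+[0,0,.0188]-np.array([.6155,-.1306,.098]); ex=np.array([.989,-.148,0]); print("in plane",p@ex,p[2],p@[.148,.989,0])
E
```

```text
20 [ 0.6082 -0.129   0.1099]
40 [ 0.6183 -0.1305  0.1103]
60 [ 0.6293 -0.1321  0.1184]
80 [ 0.6398 -0.1337  0.1251]
100 [ 0.6498 -0.1352  0.1323]
t 17.27 tcp [ 0.7187 -0.1466  0.1544] rot [ 1.7999e+02 -3.0000e-02  1.7151e+02] w 0.0138 F [ 0.3  0.6 -0.2] j [   4.   29.    4.   -0.  -65. -102.]
shift [-0.0537  0.0005  0.0783] turn 0.0001
in plane 0.10438305200525823 0.07516309293820037 -0.0005502692610308699
```

View pics/w16.png

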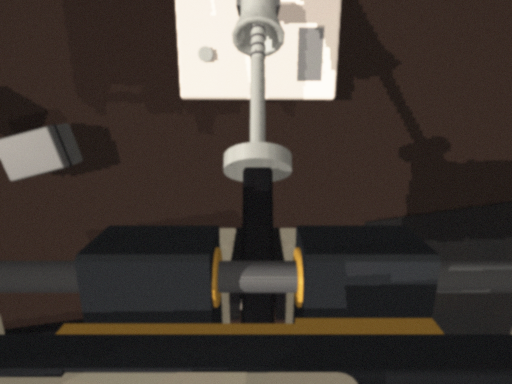

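Rod now enters the funnel at ≈34°, centred (257,38). Pushing in along the tube.

Emit:
{"name": "servo_tool", "arguments": {
  "grip": [1, 1, 1, 1, 1, 1, 1, 1, 1, 1],
  "translation": [
    [0.004, 0, 0.004],
    [0.01, 0, 0.0085],
    [0.017, 0, 0.0135],
    [0.024, 0, 0.0185],
    [0.031, 0, 0.0235],
    [0.038, 0, 0.0285],
    [0.045, 0, 0.0335],
    [0.05, 0, 0.037],
    [0.054, 0, 0.0398],
    [0.054, 0, 0.0398]
  ],
  "turn": [0, 0, 0, 0, 0, 0, 0, 0, 0, 0]
}}

```text
time_s: 18.1
tcp_pos: [0.6649, -0.1386, 0.1138]
eef_rot: [180.0, -0.1, 171.5]
contact_force: [0.4, 0.4, -0.7]
gripper_width: 0.0137
```

```bash
cat >> h.py <<'E'
def inplane():
    from plant import r
    p=r.get_state()["tcp_pos"]+[0,0,.0188]-np.array([.6155,-.1306,.098]); ex=np.array([.989,-.148,0]); print("in plane",(p@ex).round(4),p[2].round(4),(p@[.148,.989,0]).round(4))
E
python3 - <<'E'
from h import *
im,d,view,k=snap("wrist","w17"); cv2.imwrite("pics/w17.png",im)
to([.7718,-.154,.076],171.5); inplane()
E
```

```text
t 18.15 tcp [ 0.6656 -0.1387  0.1142] rot [-1.8000e+02 -1.0000e-02  1.7152e+02] w 0.014 F [ 0.6 -0.1 -0.2] j [   5.   26.   -7.    0.  -58. -103.]
shift [-0.1073  0.0005  0.0382] turn 0.0003
in plane 0.0507 0.035 -0.0006
```

View pics/w17.png

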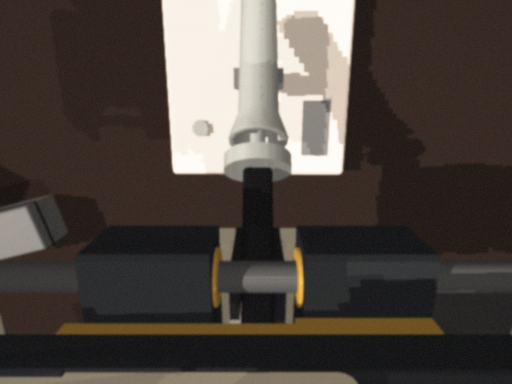

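Emit:
{"name": "servo_tool", "arguments": {
  "grip": [1, 1, 1, 1, 1, 1, 1],
  "translation": [
    [0.003, 0, 0.002],
    [0.0055, 0, 0.0037],
    [0.0075, 0, 0.0051],
    [0.009, 0, 0.0062],
    [0.01, 0, 0.007],
    [0.01, 0, 0.007],
    [0.01, 0, 0.007]
  ],
  "turn": [0, 0, 0, 0, 0, 0, 0],
  "newtons": 20
}}

```text
time_s: 18.73
tcp_pos: [0.6583, -0.1375, 0.1091]
eef_rot: [-180.0, 0.3, 171.6]
contact_force: [3.8, -1.0, 5.2]
gripper_width: 0.0136
```

```bash
python3 - <<'E'
from h import *
im,d,view,k=snap("wrist","w18"); crop(im,180,60,340,220,4,"pics/w18.png")
to([.7718,-.154,.076],171.5); inplane()
E
```

```text
t 18.78 tcp [ 0.6583 -0.1375  0.1091] rot [-180.      0.29  171.55] w 0.014 F [ 3.8 -0.6  6.4] j [   5.   25.   -8.    0.  -56. -103.]
shift [-0.1145  0.0003  0.0337] turn 0.0009
in plane 0.0434 0.0299 -0.0005
```

View pics/w18.png

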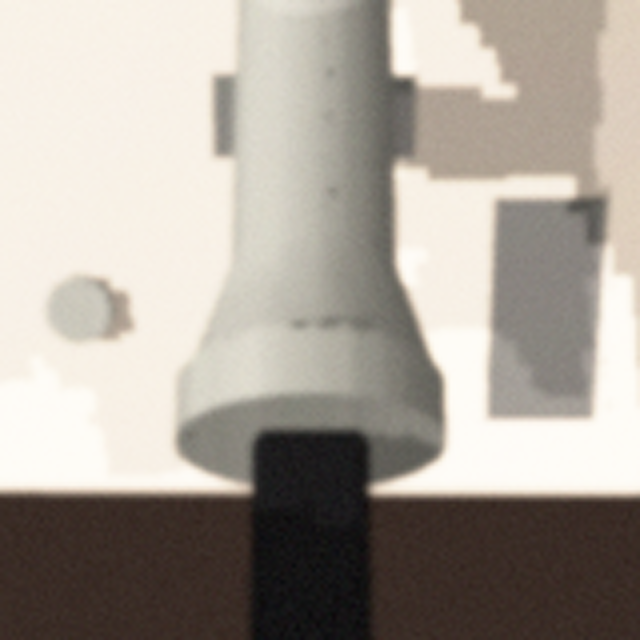

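Collar is down on the rim: grip at 53 mm along the tube axis as it must be, ≈7 N reaction. Holding briefly, then drawing out.

Emit:
{"name": "servo_tool", "arguments": {
  "grip": [1, 1, 1, 1, 1, 1, 1, 1, 1, 1],
  "translation": [
    [0.0007, 0, 0.0005],
    [0.0007, 0, 0.0005],
    [-0.006, 0, -0.004],
    [-0.013, 0, -0.009],
    [-0.021, 0, -0.0145],
    [-0.029, 0, -0.0202],
    [-0.037, 0, -0.0259],
    [-0.045, 0, -0.0315],
    [-0.053, 0, -0.0371],
    [-0.058, 0, -0.0406]
  ],
  "turn": [0, 0, 0, 0, 0, 0, 0, 0, 0, 0]
}}

```text
time_s: 19.62
tcp_pos: [0.7139, -0.146, 0.1477]
eef_rot: [-180.0, -0.1, 171.5]
contact_force: [0.3, -0.4, -0.5]
gripper_width: 0.014
```

```bash
python3 - <<'E'
from h import *
im,d,view,k=snap("wrist","w19"); cv2.imwrite("pics/w19.png",im)
to([.7718,-.154,.076],171.5); inplane()
E
```

```text
t 19.67 tcp [ 0.7147 -0.1461  0.1482] rot [-1.7998e+02 -1.0000e-02  1.7151e+02] w 0.0139 F [ 2.8 -0.8  0.6] j [   4.   28.    3.    0.  -64. -102.]
shift [-0.0576  0.0007  0.0722] turn 0.0001
in plane 0.1004 0.069 -0.0007
```

View pics/w19.png

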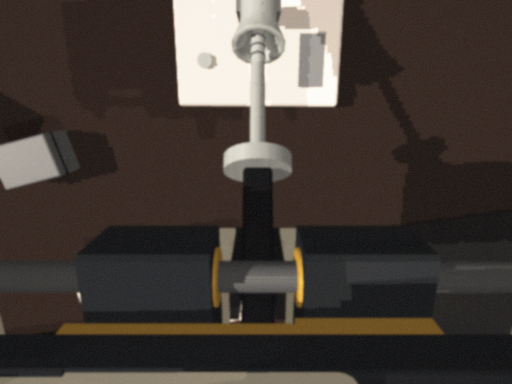

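Emit:
{"name": "servo_tool", "arguments": {
  "grip": [1, 1, 1, 1, 1, 1, 1, 1, 1],
  "translation": [
    [-0.0065, 0, 0.0045],
    [-0.0129, 0, 0.0104],
    [-0.0175, 0, 0.018],
    [-0.0216, 0, 0.0258],
    [-0.0252, 0, 0.034],
    [-0.0284, 0, 0.0419],
    [-0.0306, 0, 0.05],
    [-0.0325, 0, 0.0586],
    [-0.0325, 0, 0.0586]
  ],
  "turn": [0, 0, 0, 0, 0, 0, 0, 0, 0]
}}

```text
time_s: 20.42
tcp_pos: [0.7451, -0.1506, 0.0866]
eef_rot: [-180.0, -0.1, 171.5]
contact_force: [-0.5, 0.4, -0.1]
gripper_width: 0.0139
```

```bash
python3 - <<'E'
from h import *
im,d,view,k=snap("wrist","w20"); cv2.imwrite("pics/w20.png",im); P=cloud(d,view,k)
for v in (5,30,60,90,115): print(v,P[v,258].round(4))
to([.7718,-.154,.076],171.5); inplane()
E
```

```text
5 [ 0.6401 -0.1339  0.0989]
30 [ 0.6491 -0.1352  0.0998]
60 [ 0.6602 -0.1369  0.1011]
90 [ 0.6716 -0.1386  0.1018]
115 [ 0.6814 -0.14    0.1027]
t 20.47 tcp [ 0.7453 -0.1506  0.0878] rot [-1.7999e+02 -8.0000e-02  1.7150e+02] w 0.014 F [-0.4  0.4 -0.5] j [   3.   34.    4.   -0.  -60. -102.]
shift [-0.0268  0.0006  0.0117] turn 0.0001
in plane 0.1313 0.0086 -0.0006
```

View pics/w20.png

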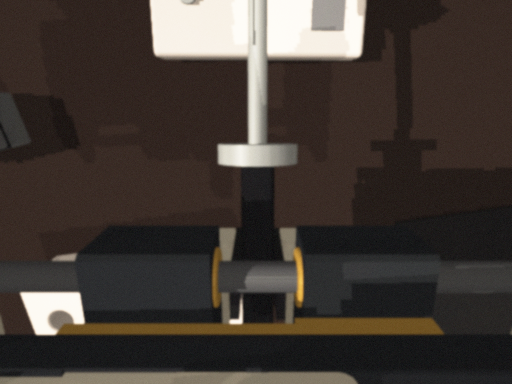

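Emit:
{"name": "servo_tool", "arguments": {
  "grip": [1, 1, 1, 1, 1],
  "translation": [
    [-0.001, 0, 0.005],
    [-0.0015, 0, 0.01],
    [-0.002, 0, 0.014],
    [-0.002, 0, 0.0155],
    [-0.002, 0, 0.0155]
  ],
  "turn": [0, 0, 0, 0, 0]
}}

```text
time_s: 20.88
tcp_pos: [0.7477, -0.1509, 0.0736]
eef_rot: [-180.0, 0.0, 171.5]
contact_force: [1.2, -0.5, 0.6]
gripper_width: 0.0139
```

```bash
python3 - <<'E'
from h import *
im,d,view,k=snap("wrist","w21"); cv2.imwrite("pics/w21.png",im); P=cloud(d,view,k)
q=[P[v,257:260].mean(0) for v in range(5,125,5)]; q=np.array(q); f=np.polyfit(q[:,0]/.989,q[:,2],1); print("slope deg",np.degrees(np.arctan(f[0])))
to([.7718,-.154,.076],171.5); inplane()
E
```

```text
slope deg 0.39504918237767733
t 20.93 tcp [ 0.7477 -0.1509  0.0738] rot [1.8000e+02 3.0000e-02 1.7151e+02] w 0.0139 F [0.2 0.3 1.4] j [   3.   35.    3.    0.  -59. -102.]
shift [-0.0243  0.0005 -0.0022] turn 0.0002
in plane 0.1338 -0.0054 -0.0005
```

Rod level (0.4°). Backing out of the funnel and lifting.

Emit:
{"name": "servo_tool", "arguments": {
  "grip": [1, 1, 1, 1, 1, 1, 1, 1],
  "translation": [
    [-0.004, 0, 0],
    [-0.012, 0, -0.001],
    [-0.022, 0, -0.002],
    [-0.028, 0, -0.01],
    [-0.03, 0, -0.03],
    [-0.03, 0, -0.06],
    [-0.03, 0, -0.09],
    [-0.03, 0, -0.1]
  ],
  "turn": [0, 0, 0, 0, 0, 0, 0, 0],
  "newtons": 25
}}

```text
time_s: 21.6
tcp_pos: [0.7797, -0.156, 0.1801]
eef_rot: [-180.0, 0.4, 171.5]
contact_force: [0.6, -1.1, 0.7]
gripper_width: 0.014
```

```bash
python3 - <<'E'
from h import *
im,d,view,k=snap("wrist","w22"); cv2.imwrite("pics/w22.png",im); P=cloud(d,view,k)
q=[P[v,257:260].mean(0) for v in range(5,125,5)]; q=np.array(q); f=np.polyfit(q[:,0]/.989,q[:,2],1); print("slope deg",np.degrees(np.arctan(f[0])))
im,d,view,k=load("top0"); print("beaker",ray(180,133,view,k,.05),"tile",ray(170.2,216.3,view,k,.008))
to([.6175,.387,.174],-178)
E
```

```text
slope deg 0.7272458515114001
beaker [0.73556858 0.35450524 0.05      ] tile [0.47277689 0.38064448 0.008     ]
t 21.65 tcp [ 0.78   -0.156   0.1808] rot [-180.      0.49  171.54] w 0.0138 F [ 0.1 -0.5  0.8] j [   3.   33.   15.    0.  -71. -101.]
shift [0.2407 0.5131 0.0048] turn -0.1826
```

View pics/w22.png

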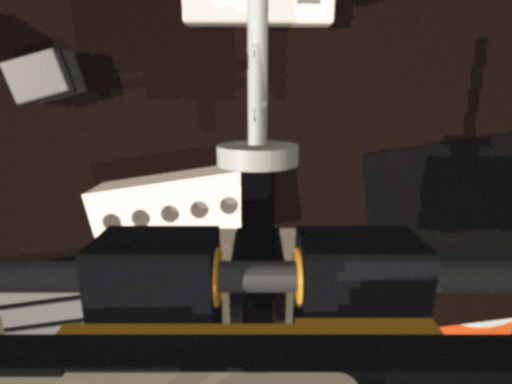

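Emit:
{"name": "servo_tool", "arguments": {
  "grip": [1, 1, 1, 1, 1, 1, 1, 1, 1, 1],
  "translation": [
    [0.015, 0.02, 0],
    [0.03, 0.055, 0],
    [0.047, 0.09, 0],
    [0.064, 0.125, 0],
    [0.08, 0.16, 0],
    [0.097, 0.195, 0],
    [0.114, 0.23, 0],
    [0.13, 0.265, 0],
    [0.146, 0.3, 0],
    [0.16, 0.33, 0]
  ],
  "turn": [0, -0.02, -0.04, -0.06, -0.08, -0.1, -0.12, -0.14, -0.16, -0.183]
}}

```text
time_s: 22.48
tcp_pos: [0.6669, 0.1971, 0.1739]
eef_rot: [180.0, 0.0, -177.9]
contact_force: [-0.1, -0.1, -0.4]
gripper_width: 0.0142
```

```bash
python3 - <<'E'
from h import *
to([.6175,.387,.174],-178)
E
```

```text
t 22.48 tcp [0.6669 0.1971 0.1739] rot [ 179.98    0.   -177.92] w 0.0142 F [-0.1 -0.1 -0.4] j [  32.   24.   -1.   -0.  -65. -120.]
shift [ 0.0424  0.1915 -0.    ] turn 0.0014
```

Emit:
{"name": "servo_tool", "arguments": {
  "grip": [1, 1, 1, 1, 1, 1, 1, 1, 1, 1],
  "translation": [
    [0.008, 0.036, 0],
    [0.016, 0.072, 0],
    [0.024, 0.108, 0],
    [0.032, 0.144, 0],
    [0.038, 0.17, 0],
    [0.041, 0.185, 0.01],
    [0.042, 0.188, 0.03],
    [0.042, 0.188, 0.06],
    [0.042, 0.188, 0.06],
    [0.042, 0.188, 0.06]
  ],
  "turn": [0, 0, 0, 0, 0, 0, 0, 0, 0, 0]
}}

```text
time_s: 23.32
tcp_pos: [0.6183, 0.3798, 0.1117]
eef_rot: [-179.8, -0.2, -178.0]
contact_force: [0.9, 0.3, -0.1]
gripper_width: 0.0141
```

```bash
python3 - <<'E'
from h import *
im,d,view,k=snap("wrist","w23"); cv2.imwrite("pics/w23.png",im); P=cloud(d,view,k)
q=[P[v,257:260].mean(0) for v in range(5,125,5)]; q=np.array(q); f=np.polyfit(q[:,0]/.999,q[:,2],1); print("slope deg",np.degrees(np.arctan(f[0])))
a,_,va,ka=snap("top","t23"); b,_,vb,kb=snap("scene","s23")
crop(a,130,140,260,270,5,"pics/t23.png"); crop(b,250,110,380,220,5,"pics/s23.png")
to([.6175,.387,.056],-178)
E
```

```text
slope deg 18.51945979591439
t 23.47 tcp [0.6204 0.3812 0.1157] rot [ 1.7993e+02  1.2000e-01 -1.7803e+02] w 0.0135 F [ 0.3  0.4 -0.4] j [  47.   30.    0.    0.  -60. -135.]
shift [0.0028 0.0058 0.0597] turn -0.0005
```

View pics/t23.png

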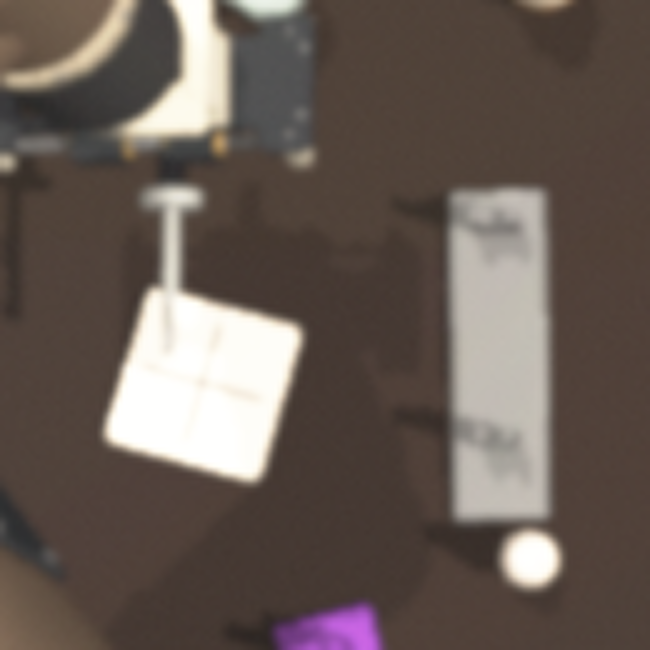

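View pics/s23.png

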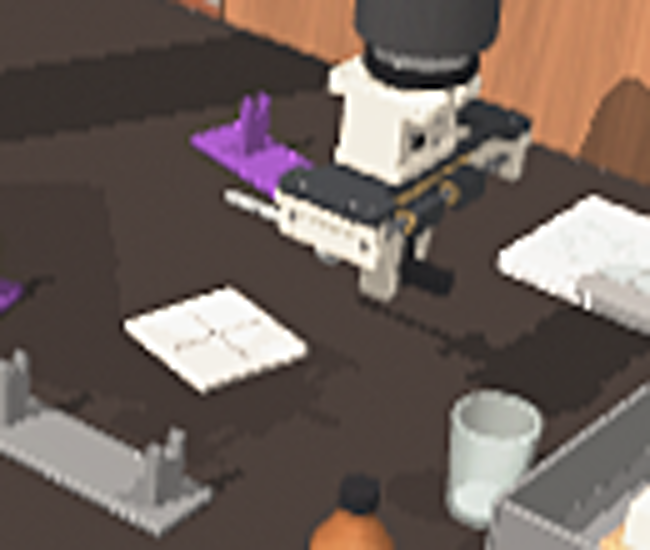

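View pics/w23.png

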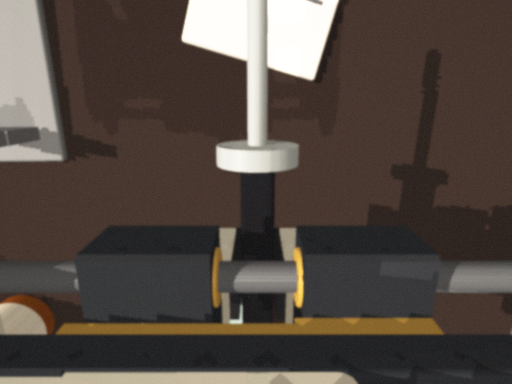

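```bash
python3 - <<'E'
from h import *
_,d,view,k=load("w23"); P=cloud(d,view,k)
for v in (5,20,40,60,80,100,120): print(v,P[v,252:264:3].round(3)[:,[0,2]].tolist())
_,_,va,ka=load("t23"); print("tip top",ray(130+170/5-.4,140+352/5-.4,va,ka,.1345))
E
```

```text
5 [[0.515, 0.134], [0.515, 0.135], [0.514, 0.133], [0.515, 0.135]]
20 [[0.52, 0.134], [0.519, 0.133], [0.52, 0.134], [0.519, 0.134]]
40 [[0.526, 0.135], [0.526, 0.135], [0.526, 0.133], [0.527, 0.136]]
60 [[0.533, 0.134], [0.533, 0.134], [0.533, 0.134], [0.533, 0.135]]
80 [[0.541, 0.134], [0.541, 0.134], [0.54, 0.134], [0.54, 0.134]]
100 [[0.548, 0.135], [0.548, 0.134], [0.548, 0.135], [0.548, 0.134]]
120 [[0.556, 0.135], [0.556, 0.135], [0.556, 0.134], [0.555, 0.134]]
tip top [0.4801133  0.37388434 0.1345    ]
```

Emit:
{"name": "servo_tool", "arguments": {
  "grip": [1, 1, 1, 1, 1, 1],
  "translation": [
    [0.002, 0.002, 0.015],
    [0.002, 0.005, 0.035],
    [0.002, 0.005, 0.05],
    [0.002, 0.005, 0.055],
    [0.002, 0.005, 0.055],
    [0.002, 0.005, 0.055]
  ],
  "turn": [0, 0, 0, 0, 0, 0]
}}

```text
time_s: 23.97
tcp_pos: [0.6178, 0.3862, 0.0603]
eef_rot: [180.0, 0.1, -178.0]
contact_force: [-0.4, -0.5, -0.4]
gripper_width: 0.0138
```

Emit:
{"name": "servo_tool", "arguments": {
  "grip": [1, 1, 1, 1, 1, 1],
  "translation": [
    [0, 0, 0],
    [0, 0, 0],
    [0, 0, 0],
    [0, 0, 0],
    [0, 0, 0],
    [0, 0, 0]
  ],
  "turn": [0, 0, 0, 0, 0, 0]
}}

```text
time_s: 24.47
tcp_pos: [0.617, 0.3861, 0.059]
eef_rot: [180.0, 0.0, -178.0]
contact_force: [0.3, 1.2, -1.0]
gripper_width: 0.014
```

```bash
python3 - <<'E'
from h import *
im,d,view,k=snap("wrist","w24"); cv2.imwrite("pics/w24.png",im); P=cloud(d,view,k)
q=np.array([P[v,257] for v in range(5,125,4)]); q=q[(q[:,2]>.03)]; print(len(q),q[::5].round(3).tolist()); f=np.polyfit(q[:,0],q[:,2],1); print("slope deg",np.degrees(np.arctan(f[0])))
a,_,va,ka=snap("top","t24"); b,_,vb,kb=snap("scene","s24")
crop(a,130,140,260,270,5,"pics/t24.png"); crop(b,250,110,380,220,5,"pics/s24.png"); cv2.imwrite("pics/s24f.png",b)
s,t=to([.6175,.387,.056],-178)
from plant import r
st=r.get_state(); tip=st["tcp_pos"]+[-.143,-.005,.0188]; print("tip pred",tip,((proj(tip,va,ka)-[130,140])*5),((proj(tip,vb,kb)-[250,110])*5))
E
```

```text
30 [[0.513, 0.383, 0.081], [0.52, 0.383, 0.081], [0.527, 0.383, 0.081], [0.534, 0.384, 0.081], [0.541, 0.384, 0.082], [0.548, 0.384, 0.081]]
slope deg 0.12287590751887792
t 24.62 tcp [0.617  0.3861 0.0588] rot [-180.   -0. -178.] w 0.0138 F [-0.9 -0.1 -1. ] j [  47.   33.   -3.    0.  -55. -135.]
shift [-0.0006  0.0009  0.0028] turn -0.0
tip pred [0.4739594 0.3810671 0.0775591] [176.59642006 369.41827997] [221.84224159 255.56921225]
```

View pics/t24.png

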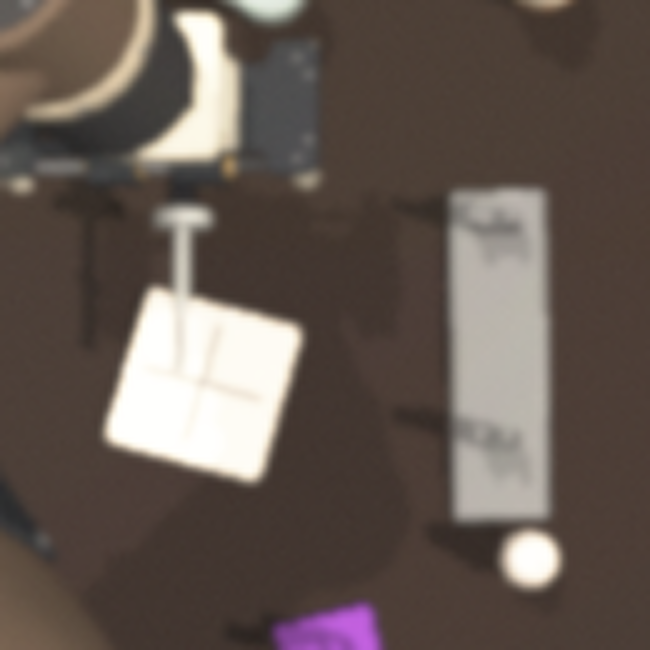

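View pics/s24.png

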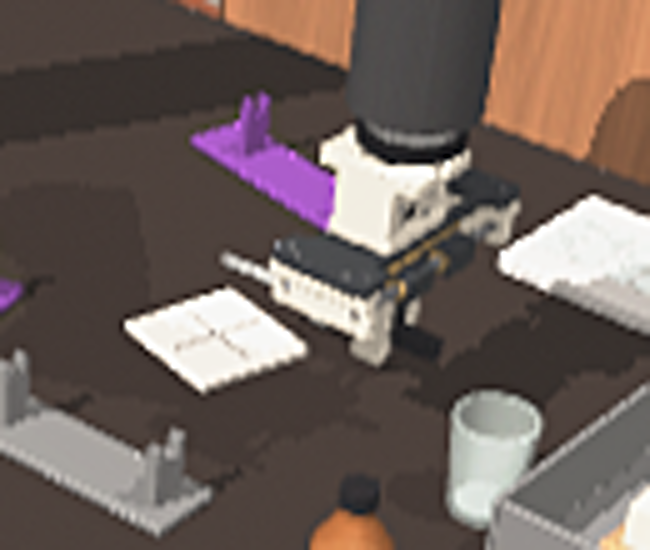

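View pics/s24f.png

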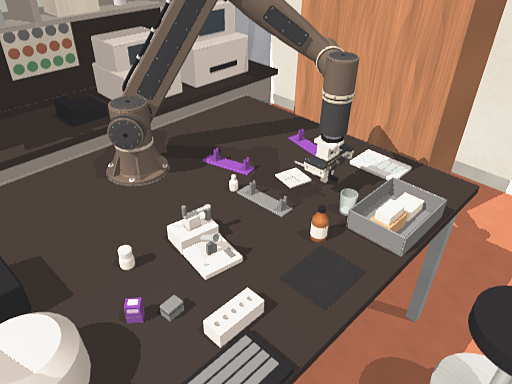

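Tip over the tile centre, 70 mm up, slope 0.1°. A last look at the dock, then handing in.

```bash
python3 - <<'E'
from h import *
im,_,_,_=load("s24"); crop(im,155,190,255,285,7,"pics/s24d.png")
im,_,view,k=load("t24"); crop(im,290,150,365,245,7,"pics/t24d.png")
a=load("top0")[0]
for n,(x,y) in dict(jar=(395,232),box=(396,160),amber=(238,130),dropper=(236,251),beaker=(180,133)).items():
    T=cv2.cvtColor(a[y-14:y+14,x-14:x+14],6); S=cv2.cvtColor(im[y-22:y+22,x-22:x+22],6); res=cv2.matchTemplate(S,T,5); print(n,res.max().round(3),np.array(cv2.minMaxLoc(res)[3])-8)
E
```

```text
jar 0.998 [0 0]
box 1.0 [0 0]
amber 1.0 [0 0]
dropper 0.996 [0 0]
beaker 0.812 [ 0 -1]
```

View pics/s24d.png

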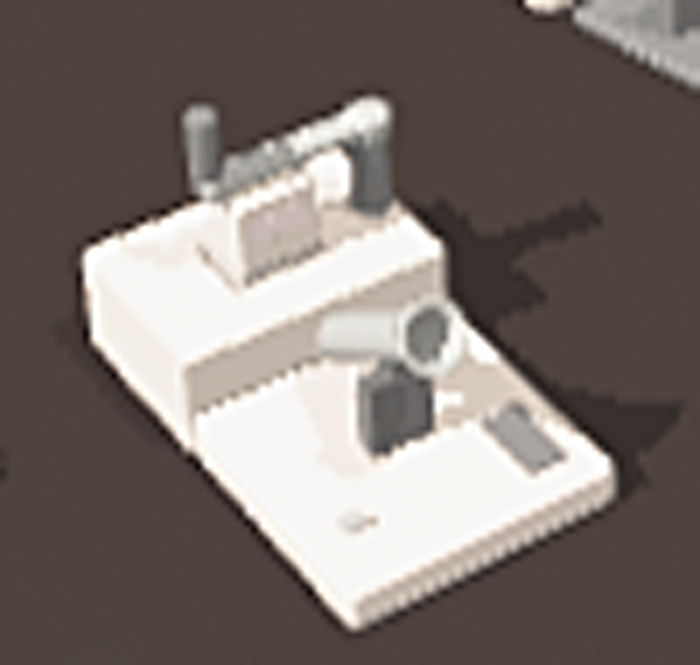

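View pics/t24d.png

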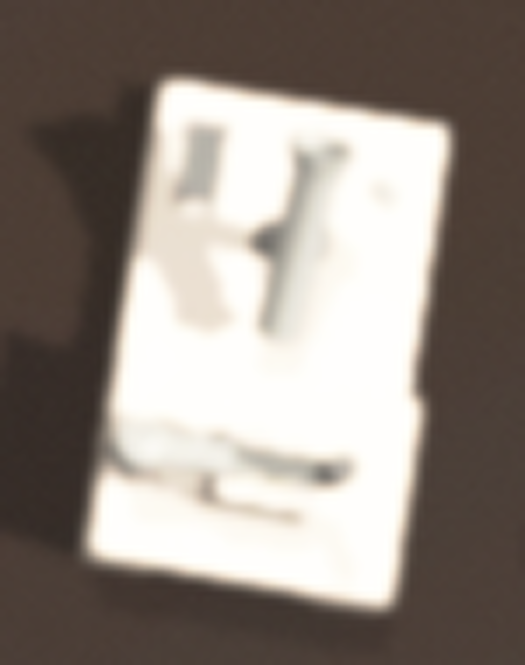

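Lever is shut over the upright cartridge. The four bystanders clear of the arm match to the pixel. The beaker matches less well, 1 px off, because the gripper is partly in front of it and its shadow falls there. Handing in.

```bash
python3 - <<'E'
from plant import r, order
s=r.get_state(); print(s["time_s"],s["tcp_pos"],s["gripper_width"],s["qd"].round(2))
print(order.close_job())
E
```

```text
24.6167 [0.6169594 0.3860671 0.0587591] 0.013763804563662253 [ 0.04  0.12 -0.07 -0.09  0.    0.08]
the job is handed in; nothing more can be done
None
```

I seated the cartridge, shut the lever, pushed the gauge rod down to its collar and drew it out. I handed the job in at 24.6 s with the rod held level over the reading tile; no verdict was reported.

The tool can only turn about its own axis. To tilt the rod I put its tip in the funnel and raised the grip, so it pivoted in the pads to about 34°. Lowering the grip on the way out levelled it again.

| Check | What it showed |
|---|---|
| Cartridge | Upright in the pocket, bottomed with about 5 N; the seated height comes from the tool position |
| Lever | About 0.00 rad after closing; still shut in the final pictures |
| Rod in the tube | Collar on the rim, grip 53 mm up the tube axis, about 7 N reaction |
| Rod at the end | Slope 0.1°, tip worked out from the tool position as about (0.474, 0.381) over the tile centre, some 70 mm up, arm at rest |
| Jar, box and both bottles | Match their start pictures to the pixel |
| Beaker | Weaker match (0.81, 1 px off): gripper partly hid it in the top view, but it stood upright in place in the scene view |

- **Depth misreading:** one depth fit gave an 18.5° slope just before the final lowering. The depth values themselves were flat, and the refit at the final pose gave 0.1°.
- **Dock measurement:** the rear corners of the dock sat about 8 mm further back than the dock's stated centre implies. I worked from the pocket, pivot and tube rim instead, which agreed with each other to 1–2 mm.

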